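# Turn the washed terminal housings onto the drying plate

### The job

In the appliance workshop the washed terminal housings stand open side down on the black mat. First switch the warming plate off at its red lever, then turn every housing over and stand it open side up, squarely inside one of the white-outlined bays of the plate, one housing to a bay (any bay). When all of them are loaded, throw the lever back to on, and leave the other tools and parts on the bench where they are.

Things in the scene. Friction and masses are not known exactly. Their poses are not given: they have to be found in the camera images.
- housing1: terminal housing 1 of 4 (2 or 3 are present): aluminium box open on one side, 52 x 52 mm outside, 44 mm deep, walls 4 mm, about 0.18 kg; black disc on the closed face, orange inside. Origin: middle of the OPEN side; z points from there to the closed face (at z = +44 mm), x and y square to the walls. Starts open side down, z up; turned over, z points down. Stands steadily on any side wall
- housing2: terminal housing 2 of 4 (2 or 3 are present): aluminium box open on one side, 52 x 52 mm outside, 44 mm deep, walls 4 mm, about 0.18 kg; black disc on the closed face, orange inside. Origin: middle of the OPEN side; z points from there to the closed face (at z = +44 mm), x and y square to the walls. Starts open side down, z up; turned over, z points down. Stands steadily on any side wall
- housing3: terminal housing 3 of 4 (2 or 3 are present): aluminium box open on one side, 52 x 52 mm outside, 44 mm deep, walls 4 mm, about 0.18 kg; black disc on the closed face, orange inside. Origin: middle of the OPEN side; z points from there to the closed face (at z = +44 mm), x and y square to the walls. Starts open side down, z up; turned over, z points down. Stands steadily on any side wall
- housing4: terminal housing 4 of 4 (2 or 3 are present): aluminium box open on one side, 52 x 52 mm outside, 44 mm deep, walls 4 mm, about 0.18 kg; black disc on the closed face, orange inside. Origin: middle of the OPEN side; z points from there to the closed face (at z = +44 mm), x and y square to the walls. Starts open side down, z up; turned over, z points down. Stands steadily on any side wall
- mat: black rubber drip mat, 260 x 320 x 6 mm, fixed to the bench, on the robot's left; origin at the middle of its underside, z up. The open bench between mat and plate is free for setting parts down
- plate: dark steel warming plate, 170 (x) x 370 (y) x 16 mm, fixed to the bench, on the robot's right; origin at the middle of its underside, z up; flat top, three bays in a row along its y
- bay1 (a point): middle of bay 1, on the plate's top face: a painted square outline of 76 mm (flat, no rim), 135 mm from the next; axes along the outline's sides, z up
- bay2 (a point): middle of bay 2, on the plate's top face: a painted square outline of 76 mm (flat, no rim), 135 mm from the next; axes along the outline's sides, z up
- bay3 (a point): middle of bay 3, on the plate's top face: a painted square outline of 76 mm (flat, no rim), 135 mm from the next; axes along the outline's sides, z up
- pivot (a point): hinge of the isolator's lever: middle of the top of its fixed grey box (70 x 100 x 36 mm high, standing on the bench). x lies along the hinge axis, y along the lever's swing, z up. Green field on the box's top, +y side: on; red field, -y side: off
- lever (a joint): lever angle from upright: +0.6 leans to the pivot's +y side, over the green field = on (as it starts); -0.6 leans to -y, over the red field = off. Steel bar 14 x 10 mm with a red head 26 x 14 x 22 mm, 68 mm long from the hinge; light (2 N), but a level shove at its end can jam by friction: lift with its arc. Past upright it drops by its weight onto its stop
- lever_tip (a point): outer end of the red lever head, 68 mm from the hinge
- tape: roll of black tape lying flat, 60 mm across, 20 mm high; not part of the job, leave alone
- wrench: steel open-ended wrench, 130 mm, lying beyond the plate; not part of the job, leave alone
- bearing: steel bearing ring lying flat, 52 mm across, 15 mm high; not part of the job, leave alone
- screwdriver: screwdriver with red handle, lying beyond the mat; not part of the job, leave alone
- tub: small clear jar with blue lid, 60 mm across and 60 mm high; not part of the job, leave alone

How it is judged:
By the outcome, as a careful person would: the job done as asked, in the order asked, and still so for the second after the job is handed in, with the robot touching nothing.
Of housing1, housing2, housing3, housing4 only 2 to 3 are there at a start; the rules pass over those that are not, and their reading is None.
At some moment in a run one of housing1, housing2, housing3, housing4 may be knocked a few centimetres aside while the robot is not near it.
Once in a run the grip may slacken for a moment while it holds something.
It also fails if it takes over 210 s, if anything falls off the work surface, if the arm or the gripper's body presses on something with over 40 N, if the wrist force passes 120 N, or if a joint passes its speed limit or range.

### The arm

A 7-joint arm with a two-finger parallel gripper is mounted at the origin on the work surface. World frame = base frame: x ahead of the robot, y to its left, z up, the work surface at z = 0. Lengths are in m, angles in rad, forces in N, time in s.
With the tool pointing down it reaches from about 0.4 to 0.9 m from the base axis. Payload 5.6 kg.
Tool frame: the origin (TCP) lies midway between the tips of the shut fingers; the grasp point (between the pads) lies 19 mm behind it; z points along the fingers, y is the direction in which the jaws open and shut (so a half turn about z gives the same grasp; the last joint's range is limited). The gripper opens to 92 mm and grips with 3 to 60 N. Pads are 20 mm wide; open, the fingers measure 128 mm over their backs; the gripper's body (75 mm by 189 mm) begins 69 mm behind the grasp point.
Start: joints at [-1.309, 0.468, -0.012, 1.603, 0.006, 1.071, -0.056], TCP at [0.195, 0.62, 0.215] pointing down, gripper open.
Joint ranges: [-2.53, 2.53], [-0.31, 2.02], [-1.57, 1.55], [0.28, 2.44], [-1.29, 4.43], [0.15, 1.84], [-2.92, 2.92]. Speed limits (rad/s): [2.57, 2.57, 3.14, 3.14, 3.14, 3.14, 3.14].

### API

Orientations are given as a unit quaternion [w, x, y, z].
In Python, from workcell import get_obs, camera, job_done gives the robot as it stands.
- The arm moves only by the tool carry_out, never from a script. Its argument "targets" is a list of rows, each an object of numbers: "wx", "wy", "wz": the turn, a rotation vector about the world's x, y, z in degrees; "tx", "ty", "tz": the shift along the world's x, y, z in cm; "gripper": the gripper's target within -1 to 1 (shut at 1, half-way at 0, fully open at -1). A call has 1 to 10 rows; each row shifts and turns the commanded pose from where the row before left it; what a row does not reach is not made up. A row lasts 1/8 s, in which the tool goes at most 62.5 mm and 10.7 degrees, less where a joint would pass 70% of its speed; a pose out of reach is approached as far as the arm can. A call with a gripper value outside its range is refused whole. The fingers move at their own pace and stop on an object; the grip force is fixed at half the most. Time passes only in rows, so rows that do not move let the fingers close. It gives the time, the measured TCP pose, the force and the opening at its end, in the units of the state.
- get_obs(): the state, without advancing time (a new reading comes with each control period).
- camera(name): name is "scene" or "side" or "wrist"; returns a dict with "frame" (400x640x3 uint8, red, green, blue), "depth" (400x640 float32, m along the optical axis (not along the pixel's ray), 0 where there is no reading), "fovy" (degrees; the focal length in pixels is half the picture's height over the tangent of half this angle, whatever the lens; pixels are square), "cx", "cy" (the principal point, pixels), "R" (3x3) and "t" (3): a world point X has camera coordinates R X + t; the wrist camera has in their place "tool_from_camera" (4x4, takes a point from camera to tool coordinates, whose origin is the TCP and whose axes are the flange's). Camera axes: x right, y down, z forward; pixel columns grow to the right and rows downward; lengths in m; the calibration is good to about 2 mm. A picture is of the moment at which its call begins: read the wrist's pose just before it.
- job_done(): hands the job in, once; it reports no verdict.
The state is a dict: "clock": time; "qpos": joint angles; "joint_velocities": joint speeds; "joint_torque": joint torques, N m; "position": TCP position; "tool_rot": TCP orientation; "contact_force": force on the tool from outside, world axes, zero at the start; "moment": the same for the moment, N m; "grip_width": finger opening in m.
Only numpy, scipy, OpenCV 4.12 (cv2) and the standard library are available. Lean on these libraries where they do the work, as an engineer would, in place of code of your own. Each camera call takes 0.05 s, during which the arm holds its last target.

## Working session

There is one attempt and no reset: what is moved stays moved. The work goes in short steps, Python scripts to look and compute and a tool call to move; the robot and the scene stay as the last step left them, time stands still between calls to the robot, and variables do not carry over. Pictures are saved under pics/ and viewed, and the job is handed in when it is done.

Besides the shell and the picture viewer there is one more tool, called after "Emit:" as name(argument=value, ...), one argument or row to a line, values as JSON. carry_out: Moves the arm, as the interface text tells. Its arguments: {"type":"object","properties":{"targets":{"type":"array","items":{"type":"object","properties":{"wx":{"type":"number"},"wy":{"type":"number"},"wz":{"type":"number"},"tx":{"type":"number"},"ty":{"type":"number"},"tz":{"type":"number"},"gripper":{"type":"number"}}}}},"required":["targets"]}

```bash
ls; mkdir -p pics; python3 - <<'E'
from workcell import get_obs, camera
import cv2
o=get_obs(); print(o)
for n in ["scene","side","wrist"]:
    c=camera(n); cv2.imwrite(f"pics/a_{n}.png",c["frame"][:,:,::-1]); print(n,{k:v for k,v in c.items() if k not in("frame","depth")})
E
```

```text
pics
{'clock': 0.0, 'qpos': array([-1.30899489,  0.46834331, -0.01158225,  1.60360669,  0.00599026,
        1.07142567, -0.05630422]), 'joint_velocities': array([-0.00217987, -0.00159805,  0.00134253, -0.00019488,  0.00118342,
       -0.00146481, -0.00113158]), 'joint_torque': array([ 5.36898224e-04, -5.20588481e+01, -1.21924718e-02, -2.43748999e+01,
       -5.65108540e-02,  1.73990865e-02,  1.59189681e-04]), 'position': array([0.19496937, 0.61945941, 0.21366934]), 'tool_rot': array([-7.12405702e-05,  1.51856531e-01,  9.88402160e-01, -8.71437785e-04]), 'contact_force': array([-0.18896961,  0.10156993,  0.09730076]), 'moment': array([-0.00397131,  0.02759996, -0.0420768 ]), 'grip_width': 0.09158430496460053}
scene {'fovy': 48.52203887316602, 'cx': 320.18171251886713, 'cy': 196.61038616695214, 'R': array([[ 0.69352848,  0.72031422, -0.01287139],
       [ 0.45726131, -0.4539232 , -0.7647652 ],
       [-0.55671387,  0.52450086, -0.64418049]]), 't': array([-0.37610688, -0.21934143,  1.44806213])}
side {'fovy': 42.15079169940016, 'cx': 321.6190929900063, 'cy': 190.28062890960487, 'R': array([[ 9.41508422e-01, -3.36989441e-01, -8.95585092e-05],
       [-1.86201708e-01, -5.20003885e-01, -8.33621547e-01],
       [ 2.80875088e-01,  7.84878383e-01, -5.52336047e-01]]), 't': array([-0.55504307,  0.16186657,  1.51605661])}
wrist {'fovy': 62.28124379077954, 'cx': 321.5508557215745, 'cy': 194.46571403670785, 'tool_from_camera': array([[ 3.88396255e-04, -9.55113165e-01, -2.96240935e-01,
         8.39702024e-02],
       [ 9.99999818e-01,  2.34084067e-04,  5.56369462e-04,
        -4.77285075e-04],
       [-4.62050514e-04, -2.96241097e-01,  9.55113082e-01,
        -1.70721017e-01],
       [ 0.00000000e+00,  0.00000000e+00,  0.00000000e+00,
         1.00000000e+00]])}
```

View pics/a_scene.png

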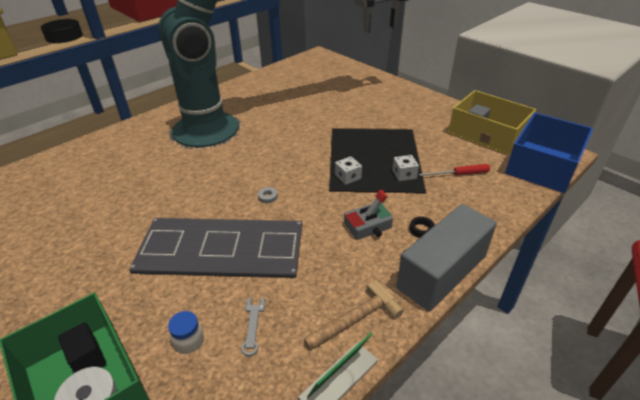

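View pics/a_side.png

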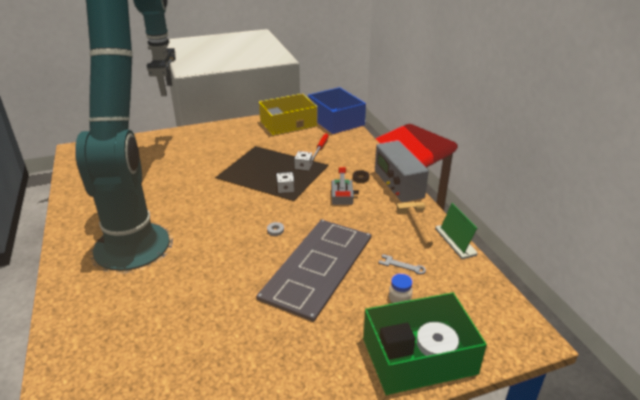

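View pics/a_wrist.png

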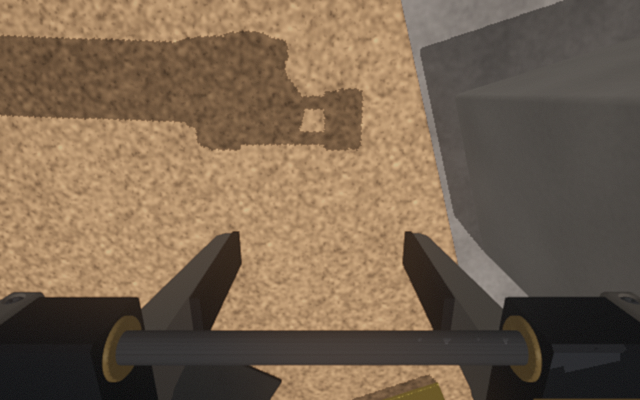

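The scene view shows two housings on the mat, at about (348,169) and (405,167). The lever box is at (368,220) with its red head at (381,196), and the plate bays are at (162,243), (219,244) and (277,245). Next I'll enlarge these areas and measure.

```bash
cat > h.py <<'E'
import numpy as np, cv2
from workcell import get_obs, camera
from scipy.spatial.transform import Rotation as Rn
def f(c): return 200/np.tan(np.radians(c["fovy"])/2)
def pose():
    o=get_obs(); q=o["tool_rot"]; return Rn.from_quat([q[1],q[2],q[3],q[0]]).as_matrix(), np.array(o["position"])
def cam(n):
    R,p=pose(); c=camera(n)
    if n=="wrist":
        T=np.eye(4);T[:3,:3]=R;T[:3,3]=p; M=T@c["tool_from_camera"]; c["A"]=M[:3,:3];c["o"]=M[:3,3]
    else: c["A"]=c["R"].T; c["o"]=-c["R"].T@c["t"]
    return c
def dirs(c,u,v): 
    F=f(c); u=np.asarray(u,float);v=np.asarray(v,float)
    return np.stack([(u-c["cx"])/F,(v-c["cy"])/F,np.ones_like(u)],-1)@c["A"].T
def onplane(c,u,v,z):
    d=dirs(c,u,v); s=(z-c["o"][2])/d[...,2]; return c["o"]+d*s[...,None]
def cloud(c):
    v,u=np.mgrid[0:400,0:640]; return c["o"]+dirs(c,u,v)*c["depth"][...,None]
def proj(c,X):
    x=(np.atleast_2d(X)-c["o"])@c["A"]; F=f(c); return np.c_[x[:,0]/x[:,2]*F+c["cx"],x[:,1]/x[:,2]*F+c["cy"]]
def save(c,name,box=None,s=1):
    im=c["frame"][:,:,::-1]
    if box: im=im[box[1]:box[3],box[0]:box[2]]
    cv2.imwrite("pics/"+name,cv2.resize(im,None,fx=s,fy=s,interpolation=cv2.INTER_CUBIC))
E
python3 - <<'E'
from h import *
c=cam("scene"); save(c,"b_scene.png",(320,120,440,250),5)
P=cloud(c)
for n,u,v in [("h1 top",348,161),("h2 top",405,159),("mat",375,150),("plate",190,243),("leverhead",381,196),("boxtop",365,218),("bench",200,200)]: print(n,P[v,u].round(4))
# plate bays: white outlines
hsv=cv2.cvtColor(c["frame"],cv2.COLOR_RGB2HSV)
plate=np.array([[145,218],[303,218],[300,275],[132,274]])
m=np.zeros((400,640),np.uint8);cv2.fillPoly(m,[plate],255)
w=((hsv[...,2]>120)&(m>0)&(hsv[...,1]<80)).astype(np.uint8)*255
cs,_=cv2.findContours(w,cv2.RETR_EXTERNAL,cv2.CHAIN_APPROX_NONE)
for k in cs:
    if cv2.contourArea(k)>300:
        X=onplane(c,k[:,0,0],k[:,0,1],0.016)
        print("bay",cv2.minAreaRect((X[:,:2]*1000).astype(np.float32)))
c2=cam("side"); save(c2,"b_side.png",(210,130,390,250),4)
E
```

```text
h1 top [0.499  0.1483 0.0511]
h2 top [0.6047 0.2634 0.0531]
mat [0.4764 0.2918 0.0077]
plate [ 0.4323 -0.314   0.017 ]
leverhead [0.6856 0.0618 0.0883]
boxtop [0.6744 0.0222 0.0364]
bench [ 0.2982 -0.2059  0.002 ]
```

```bash
python3 - <<'E'
from h import *
for n in ["scene","side"]:
    c=cam(n); P=cloud(c)
    z=P[...,2]; x=P[...,0];y=P[...,1]
    print(n,"bench z",np.median(z[(x>.5)&(x<.7)&(abs(y)<.05)&(c["depth"]>0)]))
    m=((z>0.018)&(z<0.2)&(x>.15)&(x<1.1)&(abs(y)<.7)&(c["depth"]>0)).astype(np.uint8)
    k,l,st,ce=cv2.connectedComponentsWithStats(m)
    for i in range(1,k):
        if st[i,4]>30:
            q=P[l==i]; print(ce[i].round(),st[i,4],q.min(0).round(3),q.max(0).round(3))
E
```

```text
scene bench z 0.0021954374161593515
[522. 136.] 6612 [0.556 0.465 0.018] [0.959 0.7   0.105]
[406. 166.] 451 [0.572 0.223 0.018] [0.647 0.294 0.056]
[348. 168.] 455 [0.477 0.109 0.018] [0.539 0.172 0.056]
[472. 168.] 211 [0.704 0.354 0.018] [0.771 0.442 0.031]
[370. 216.] 1240 [ 0.624 -0.022  0.018] [0.728 0.091 0.097]
[444. 253.] 5955 [ 0.746 -0.07   0.018] [0.931 0.153 0.115]
[222. 225.] 31 [ 0.417 -0.246  0.018] [ 0.454 -0.214  0.02 ]
[249. 232.] 77 [ 0.477 -0.23   0.018] [ 0.53  -0.167  0.021]
[221. 252.] 38 [ 0.489 -0.292  0.018] [ 0.533 -0.268  0.02 ]
[283. 251.] 38 [ 0.594 -0.197  0.018] [ 0.617 -0.16   0.021]
[194. 261.] 33 [ 0.475 -0.358  0.018] [ 0.502 -0.325  0.021]
[229. 263.] 37 [ 0.534 -0.296  0.018] [ 0.563 -0.269  0.021]
[249. 268.] 39 [ 0.575 -0.273  0.018] [ 0.605 -0.253  0.02 ]
[286. 269.] 53 [ 0.631 -0.224  0.018] [ 0.668 -0.188  0.022]
[357. 313.] 1436 [ 0.804 -0.297  0.018] [ 0.894 -0.094  0.031]
[ 71. 352.] 7354 [ 0.483 -0.7    0.018] [ 0.719 -0.537  0.105]
[185. 330.] 1055 [ 0.616 -0.477  0.018] [ 0.674 -0.418  0.065]
[339. 365.] 450 [ 0.889 -0.364  0.018] [ 0.916 -0.232  0.099]
side bench z 0.0009868010567259944
[313. 110.] 3161 [0.552 0.457 0.018] [0.961 0.7   0.106]
[322. 140.] 67 [0.695 0.335 0.018] [0.767 0.431 0.03 ]
[401. 169.] 2101 [ 0.824 -0.08   0.018] [0.931 0.15  0.116]
[303. 159.] 228 [0.575 0.215 0.018] [0.645 0.289 0.054]
[342. 187.] 545 [ 0.623 -0.032  0.018] [0.724 0.086 0.095]
[361. 174.] 62 [0.744 0.078 0.018] [0.801 0.139 0.024]
[285. 181.] 252 [0.476 0.1   0.018] [0.535 0.167 0.058]
[416. 219.] 407 [ 0.801 -0.305  0.018] [ 0.893 -0.099  0.03 ]
[459. 227.] 903 [ 0.88  -0.37   0.018] [ 0.917 -0.234  0.098]
[410. 323.] 5183 [ 0.482 -0.7    0.018] [ 0.717 -0.425  0.105]
[436. 339.] 1065 [ 0.592 -0.677  0.026] [ 0.685 -0.59   0.056]
```

View pics/b_scene.png

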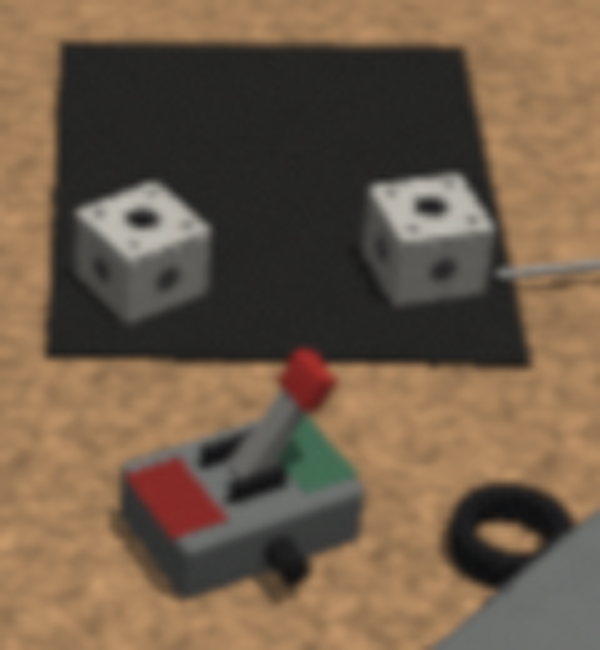

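View pics/b_side.png

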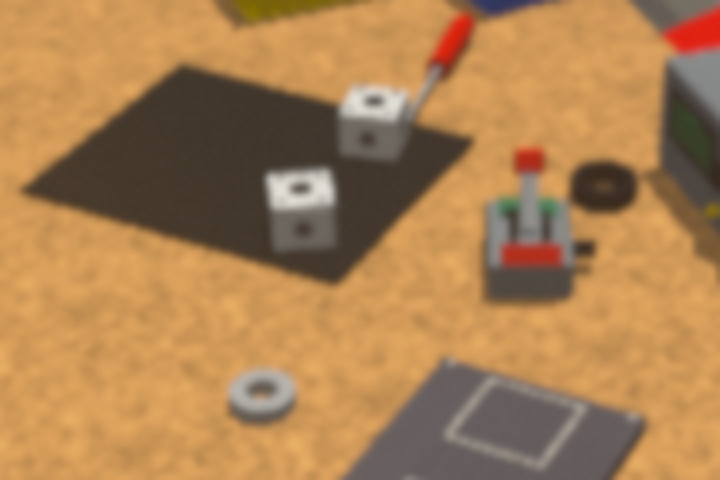

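Two housings are on the mat. I'll bring the wrist camera over the mat and lever for a precise look.

Emit:
carry_out(
  targets=[
    {"tx":3,"ty":-4,"tz":1.5,"wz":-5},
    {"tx":3,"ty":-4.5,"tz":1.5,"wz":-5},
    {"tx":3,"ty":-4.5,"tz":1.5,"wz":-5},
    {"tx":3,"ty":-4.5,"tz":1.5,"wz":-5},
    {"tx":3,"ty":-4.5,"tz":1.5,"wz":-5},
    {"tx":3,"ty":-4.5,"tz":1.5,"wz":-5},
    {"tx":3,"ty":-4.5,"tz":1.5,"wz":-5},
    {"tx":3,"ty":-4.5,"tz":1.5,"wz":-5},
    {"tx":3,"ty":-4.5,"tz":1.5,"wz":-5},
    {"tx":3,"ty":-4,"wz":-5},
  ],
)

```text
invalid input
```

Emit:
carry_out(
  targets=[
    {"tx":0},
    {"tx":0},
  ],
)

```text
invalid input
```

```bash
python3 - <<'E'
from h import *
c=cam("wrist"); save(c,"c_wrist.png"); np.savez("c.npz",**c)
print(pose())
for p in [(0.51,.14,.05),(.61,.255,.05),(.675,.03,.036)]: print(proj(c,p))
E
```

```text
(array([[-9.53895956e-01,  3.00137474e-01, -3.36143180e-05],
       [ 3.00137473e-01,  9.53895924e-01, -2.54186735e-04],
       [-4.42264037e-05, -2.52556615e-04, -9.99999967e-01]]), array([0.19506736, 0.6199436 , 0.21445474]))
[[ 69.36845779 475.98067365]]
[[172.06076926 504.64041967]]
[[ 67.965633   547.68256007]]
```

View pics/c_wrist.png

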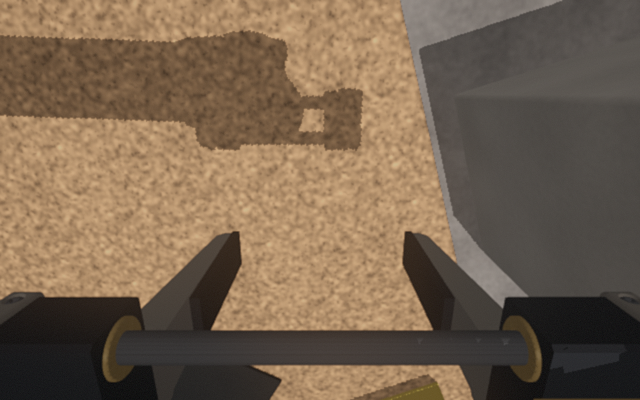

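Both calls were refused, probably because each row needs every field. I'll send full rows.

Emit:
carry_out(
  targets=[
    {"tx":3,"ty":-4,"tz":1.5,"wx":0,"wy":0,"wz":-5,"gripper":-1},
    {"tx":3,"ty":-4.5,"tz":1.5,"wx":0,"wy":0,"wz":-5,"gripper":-1},
    {"tx":3,"ty":-4.5,"tz":1.5,"wx":0,"wy":0,"wz":-5,"gripper":-1},
    {"tx":3,"ty":-4.5,"tz":1.5,"wx":0,"wy":0,"wz":-5,"gripper":-1},
    {"tx":3,"ty":-4.5,"tz":1.5,"wx":0,"wy":0,"wz":-5,"gripper":-1},
    {"tx":3,"ty":-4.5,"tz":1.5,"wx":0,"wy":0,"wz":-5,"gripper":-1},
    {"tx":3,"ty":-4.5,"tz":1.5,"wx":0,"wy":0,"wz":-5,"gripper":-1},
    {"tx":3,"ty":-4.5,"tz":1.5,"wx":0,"wy":0,"wz":-5,"gripper":-1},
    {"tx":3,"ty":-4.5,"tz":1.5,"wx":0,"wy":0,"wz":-5,"gripper":-1},
    {"tx":3,"ty":-4,"tz":0,"wx":0,"wy":0,"wz":-5,"gripper":-1},
  ],
)

```text
clock: 1.65
position: [0.4965, 0.1784, 0.3513]
tool_rot: [0.001, 0.557, 0.831, 0.002]
contact_force: [-0.1, 0.3, -0.2]
grip_width: 0.0918
```

Emit:
carry_out(
  targets=[
    {"tx":0,"ty":0,"tz":0,"wx":0,"wy":0,"wz":0,"gripper":-1},
    {"tx":0,"ty":0,"tz":0,"wx":0,"wy":0,"wz":0,"gripper":-1},
    {"tx":0,"ty":0,"tz":0,"wx":0,"wy":0,"wz":0,"gripper":-1},
  ],
)

```text
clock: 2.02
position: [0.4943, 0.1816, 0.3494]
tool_rot: [-0.0, 0.554, 0.832, -0.0]
contact_force: [-0.1, 0.6, -1.1]
grip_width: 0.0919
```

```bash
python3 - <<'E'
from h import *
c=cam("wrist"); save(c,"d_wrist.png"); np.savez("c.npz",**c)
print(pose(),get_obs()["qpos"])
for p in [(0.51,.14,.05),(.61,.255,.05),(.675,.03,.036)]: print(proj(c,p))
E
```

```text
(array([[-3.85966684e-01,  9.22512623e-01, -4.23035480e-04],
       [ 9.22512675e-01,  3.85966768e-01,  1.34716026e-04],
       [ 2.87554871e-04, -3.38259695e-04, -9.99999901e-01]]), array([0.49433062, 0.18144554, 0.34944431])) [-0.76991422  0.13594332  0.39978819  1.75272394 -0.05564934  1.26431992
  0.03964056]
[[320.43862797 183.23782161]]
[[417.22325679 137.08787159]]
[[386.66397417 277.15164193]]
```

View pics/d_wrist.png

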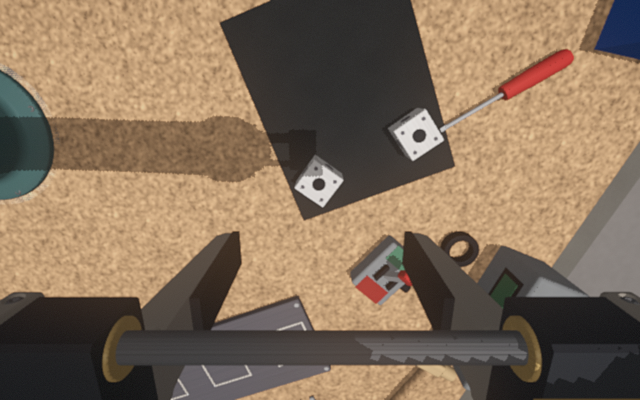

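The wrist view shows the housings at (319,182) and (419,135). The screwdriver tip lies near the second one at (440,128), and the lever box is at (380,272). I'll fit squares to the top faces and the bays.

```bash
cat > meas.py <<'E'
from h import *
def rect(c,mask,z):
    cs,_=cv2.findContours(mask,cv2.RETR_EXTERNAL,cv2.CHAIN_APPROX_NONE); k=max(cs,key=cv2.contourArea)
    X=onplane(c,k[:,0,0],k[:,0,1],z)
    r=cv2.minAreaRect((X[:,:2]*1000).astype(np.float32)); return r
def tops(c,lo=.035,hi=.07,box=(.3,.75,.0,.42),zp=.05):
    P=cloud(c); V=c["frame"].max(2); S=np.ptp(c["frame"].astype(int),axis=2)
    m=((P[...,2]>lo)&(P[...,2]<hi)&(P[...,0]>box[0])&(P[...,0]<box[1])&(P[...,1]>box[2])&(P[...,1]<box[3])).astype(np.uint8)
    n,l,st,ce=cv2.connectedComponentsWithStats(m)
    for i in range(1,n):
        if st[i,4]>150:
            q=P[l==i]; print(ce[i].round(),st[i,4],"z med",np.median(q[:,2]).round(4),"rect",rect(c,(l==i).astype(np.uint8),zp))
E
python3 - <<'E'
from meas import *
c=dict(np.load("c.npz"))
print("depth"); tops(c,lo=.044,hi=.056)
# colour
g=c["frame"].min(2); 
for (u,v) in [(319,182),(419,135)]:
    sub=np.zeros((400,640),np.uint8); w=32
    sub[v-w:v+w,u-w:u+w]=(g[v-w:v+w,u-w:u+w]>150)*1
    print("colour",rect(c,cv2.morphologyEx(sub,cv2.MORPH_CLOSE,np.ones((9,9))),.05))
save(c,"d_crop.png",(270,80,480,320),3)
s=cam("scene")
P=cloud(s); hsv=cv2.cvtColor(s["frame"],cv2.COLOR_RGB2HSV)
m=np.zeros((400,640),np.uint8);cv2.fillPoly(m,[np.array([[145,220],[300,220],[297,270],[136,270]])],1)
F=s["frame"]; 
w=((F.min(2)>105)*m).astype(np.uint8)
cv2.imwrite("pics/d_w.png",w[200:290,120:320]*255)
cs,_=cv2.findContours(w,cv2.RETR_EXTERNAL,cv2.CHAIN_APPROX_NONE)
for k in cs:
    if len(k)>60:
        X=onplane(s,k[:,0,0],k[:,0,1],.016); print("bay",cv2.minAreaRect((X[:,:2]*1000).astype(np.float32)))
E
```

```text
depth
[418. 135.] 1407 z med 0.0508 rect ((609.7448120117188, 257.9284973144531), (52.508060455322266, 53.03276824951172), 58.29585647583008)
[318. 183.] 1225 z med 0.0508 rect ((507.2770080566406, 138.7757568359375), (52.91398239135742, 52.314701080322266), 77.01304626464844)
[386. 277.] 186 z med 0.0481 rect ((670.7490234375, 35.535377502441406), (30.62137794494629, 36.221492767333984), 72.12177276611328)
colour ((507.4217834472656, 138.3545684814453), (52.70850372314453, 52.61747360229492), 77.25434875488281)
colour ((614.9091186523438, 265.64727783203125), (71.08021545410156, 53.17750549316406), 58.275028228759766)
bay ((578.2018432617188, -171.9204559326172), (81.09986114501953, 80.98900604248047), 43.27617263793945)
bay ((480.2705993652344, -264.6281433105469), (82.3969955444336, 80.1856918334961), 45.335968017578125)
bay ((382.3345642089844, -358.332763671875), (82.17091369628906, 81.12821960449219), 44.08613204956055)
```

View pics/d_crop.png

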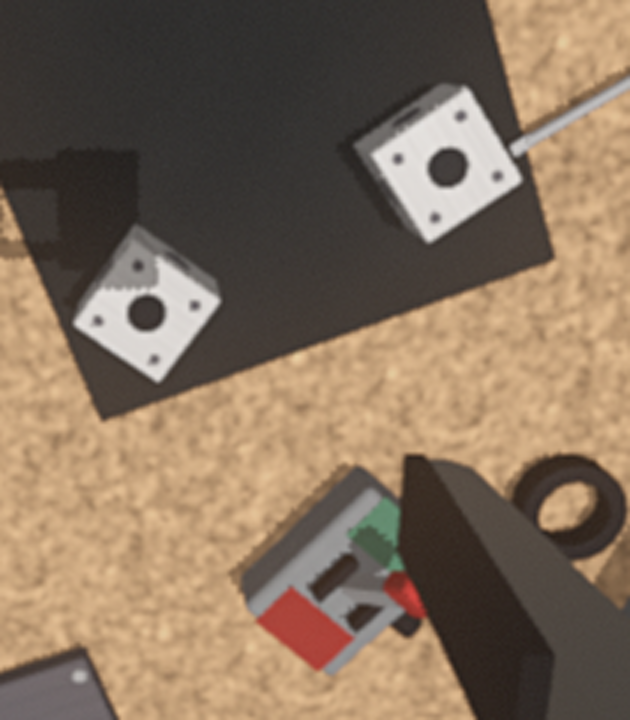

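Housing A is at (0.507, 0.139) with its edges at 77°. Housing B is at (0.610, 0.258) with its edges at 58°. Both fits are about 52.5 mm square at z=0.05, which matches the given size. The bay spacing comes out at 135 mm, also correct. Next is a clear look at the lever.

Emit:
carry_out(
  targets=[
    {"tx":4,"ty":-2.5,"tz":0,"wx":0,"wy":0,"wz":0,"gripper":-1},
    {"tx":4,"ty":-2.5,"tz":0,"wx":0,"wy":0,"wz":0,"gripper":-1},
    {"tx":4,"ty":-2.5,"tz":0,"wx":0,"wy":0,"wz":0,"gripper":-1},
    {"tx":4,"ty":-2.5,"tz":0,"wx":0,"wy":0,"wz":0,"gripper":-1},
    {"tx":0,"ty":0,"tz":0,"wx":0,"wy":0,"wz":0,"gripper":-1},
    {"tx":0,"ty":0,"tz":0,"wx":0,"wy":0,"wz":0,"gripper":-1},
  ],
)

```text
clock: 2.88
position: [0.6545, 0.0813, 0.3491]
tool_rot: [-0.001, 0.555, 0.832, -0.0]
contact_force: [-0.5, -0.3, -0.6]
grip_width: 0.0919
```

```bash
python3 - <<'E'
from meas import *
c=cam("wrist"); save(c,"e_crop.png",(200,80,440,280),3); np.savez("e.npz",**c)
print(pose()[1],proj(c,(.675,.03,.036)))
F=c["frame"].astype(int); P=cloud(c)
red=((F[...,0]>90)&(F[...,1]<70)&(F[...,2]<70)).astype(np.uint8)
grn=((F[...,1]>F[...,0]+15)&(F[...,1]>F[...,2]+5)&(P[...,2]<.06)).astype(np.uint8)
for nm,m in (("red",red),("green",grn)):
    n,l,st,ce=cv2.connectedComponentsWithStats(m)
    for i in range(1,n):
        if st[i,4]>80:
            q=P[l==i]; print(nm,ce[i].round(1),st[i,4],np.median(q,axis=0).round(4),rect(c,(l==i).astype(np.uint8),.036))
Q=P[(P[...,2]>.03)&(P[...,2]<.042)&(P[...,0]>.58)&(P[...,0]<.74)&(P[...,1]>-.06)&(P[...,1]<.12)]
r=cv2.minAreaRect((Q[:,:2]*1000).astype(np.float32)); print("box",r,cv2.boxPoints(r))
tops(c,lo=.044,hi=.056)
E
```

```text
[0.65426964 0.08169337 0.34948497] [[321.05958985 187.85118024]]
red [335.8 177.4] 238 [0.6814 0.066  0.0924] ((689.3888549804688, 53.13071060180664), (20.42201805114746, 29.63409423828125), 70.24186706542969)
red [304.7 202. ] 510 [ 6.603e-01 -3.000e-04  3.720e-02] ((660.7169799804688, -0.6720504760742188), (27.063377380371094, 47.15489196777344), 70.6661376953125)
green [337.5 164.2] 417 [0.6814 0.073  0.0373] ((684.8756713867188, 68.48861694335938), (27.961681365966797, 49.49546813964844), 70.74248504638672)
green [364.3 382.9] 772 [ 0.8934 -0.285   0.0367] ((895.0864868164062, -288.9408874511719), (41.85322189331055, 94.83995056152344), 0.07266303151845932)
box ((672.392822265625, 33.28395462036133), (102.12124633789062, 70.36691284179688), 70.68641662597656) [[622.3017     -3.2665977]
 [688.70856   -26.539618 ]
 [722.48395    69.8345   ]
 [656.0771     93.10753  ]]
[343.  17.] 1554 z med 0.0507 rect ((610.566650390625, 257.244873046875), (52.436370849609375, 52.07414245605469), 58.074466705322266)
[237.  72.] 1636 z med 0.0504 rect ((508.18121337890625, 137.97494506835938), (52.04657745361328, 52.819190979003906), 77.3006591796875)
```

View pics/e_crop.png

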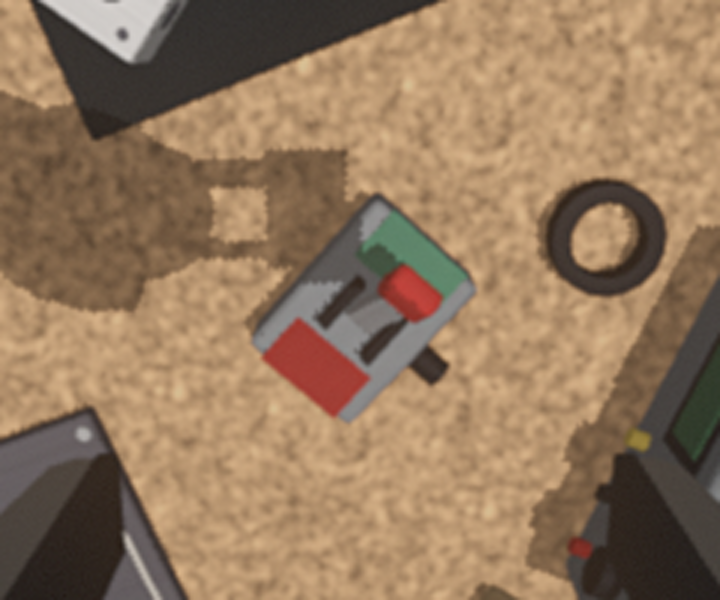

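Pivot is at (0.6725, 0.033) and its +y axis points at 70.7°. I'll shut the fingers, align the tool with the swing, and come in on the green side.

Emit:
carry_out(
  targets=[
    {"tx":1.0,"ty":0.2,"tz":-2,"wx":0,"wy":0,"wz":-7,"gripper":1},
    {"tx":1.0,"ty":0.2,"tz":-3,"wx":0,"wy":0,"wz":-7,"gripper":1},
    {"tx":1.0,"ty":0.3,"tz":-3,"wx":0,"wy":0,"wz":-7,"gripper":1},
    {"tx":0.9,"ty":0.3,"tz":-3,"wx":0,"wy":0,"wz":-7,"gripper":1},
    {"tx":0,"ty":0,"tz":-3,"wx":0,"wy":0,"wz":-7,"gripper":1},
    {"tx":0,"ty":0,"tz":-3,"wx":0,"wy":0,"wz":-7,"gripper":1},
    {"tx":0,"ty":0,"tz":-3,"wx":0,"wy":0,"wz":0,"gripper":1},
    {"tx":0,"ty":0,"tz":0,"wx":0,"wy":0,"wz":0,"gripper":1},
    {"tx":0,"ty":0,"tz":0,"wx":0,"wy":0,"wz":0,"gripper":1},
  ],
)

```text
clock: 4.05
position: [0.6945, 0.091, 0.1513]
tool_rot: [0.0, 0.816, 0.578, 0.001]
contact_force: [-0.7, -0.0, 0.6]
grip_width: 0.0038
```

```bash
python3 - <<'E'
from h import *
R,p=pose();print(R.round(3),p,get_obs()["qpos"].round(2),get_obs()["grip_width"])
yv=np.array([.331,.944]);d=p[:2]-[.6725,.0333];print("rel y",d@yv,"rel x",d@[.944,-.331])
E
```

```text
[[ 0.332  0.943  0.002]
 [ 0.943 -0.332  0.001]
 [ 0.001  0.001 -1.   ]] [0.69453398 0.09104622 0.15126007] [-0.56  0.66  0.58  1.55 -0.4   1.05 -0.21] 0.0038395560693426827
rel y 0.06180567607866107 rel x 0.0016860835436055108
```

Emit:
carry_out(
  targets=[
    {"tx":0,"ty":0,"tz":-3.5,"wx":0,"wy":0,"wz":0,"gripper":1},
    {"tx":0,"ty":0,"tz":-3.0,"wx":0,"wy":0,"wz":0,"gripper":1},
    {"tx":0,"ty":0,"tz":-1.0,"wx":0,"wy":0,"wz":0,"gripper":1},
    {"tx":-0.13,"ty":-0.37,"tz":0,"wx":0,"wy":0,"wz":0,"gripper":1},
    {"tx":-0.13,"ty":-0.37,"tz":0.05,"wx":0,"wy":0,"wz":0,"gripper":1},
    {"tx":-0.18,"ty":-0.52,"tz":0.42,"wx":0,"wy":0,"wz":0,"gripper":1},
    {"tx":-0.18,"ty":-0.52,"tz":0.36,"wx":0,"wy":0,"wz":0,"gripper":1},
    {"tx":-0.21,"ty":-0.6,"tz":0.3,"wx":0,"wy":0,"wz":0,"gripper":1},
    {"tx":-0.21,"ty":-0.6,"tz":0.24,"wx":0,"wy":0,"wz":0,"gripper":1},
  ],
)

```text
clock: 5.18
position: [0.6835, 0.0595, 0.0886]
tool_rot: [0.0, 0.817, 0.577, -0.0]
contact_force: [0.3, 0.5, -0.6]
grip_width: 0.0
```

Emit:
carry_out(
  targets=[
    {"tx":-0.22,"ty":-0.63,"tz":0.17,"wx":0,"wy":0,"wz":0,"gripper":1},
    {"tx":-0.22,"ty":-0.63,"tz":0.12,"wx":0,"wy":0,"wz":0,"gripper":1},
    {"tx":-0.2,"ty":-0.57,"tz":0.05,"wx":0,"wy":0,"wz":0,"gripper":1},
    {"tx":-0.2,"ty":-0.57,"tz":0,"wx":0,"wy":0,"wz":0,"gripper":1},
    {"tx":-0.2,"ty":-0.57,"tz":0,"wx":0,"wy":0,"wz":0,"gripper":1},
    {"tx":-0.13,"ty":-0.37,"tz":0,"wx":0,"wy":0,"wz":0,"gripper":1},
    {"tx":0,"ty":0,"tz":0,"wx":0,"wy":0,"wz":0,"gripper":1},
    {"tx":0,"ty":0,"tz":3,"wx":0,"wy":0,"wz":0,"gripper":1},
    {"tx":0,"ty":0,"tz":5,"wx":0,"wy":0,"wz":0,"gripper":-1},
    {"tx":0,"ty":0,"tz":5,"wx":0,"wy":0,"wz":0,"gripper":-1},
  ],
)

```text
clock: 6.42
position: [0.6718, 0.0272, 0.2229]
tool_rot: [-0.0, 0.816, 0.578, -0.0]
contact_force: [0.7, 0.2, 1.0]
grip_width: 0.0185
```

```bash
python3 - <<'E'
from h import *
print(pose()[1])
c=cam("side"); save(c,"f_side.png",(210,100,410,250),4)
c=cam("scene"); save(c,"f_scene.png",(300,120,450,250),4)
E
```

```text
[0.6718283  0.02716938 0.22288056]
```

View pics/f_side.png

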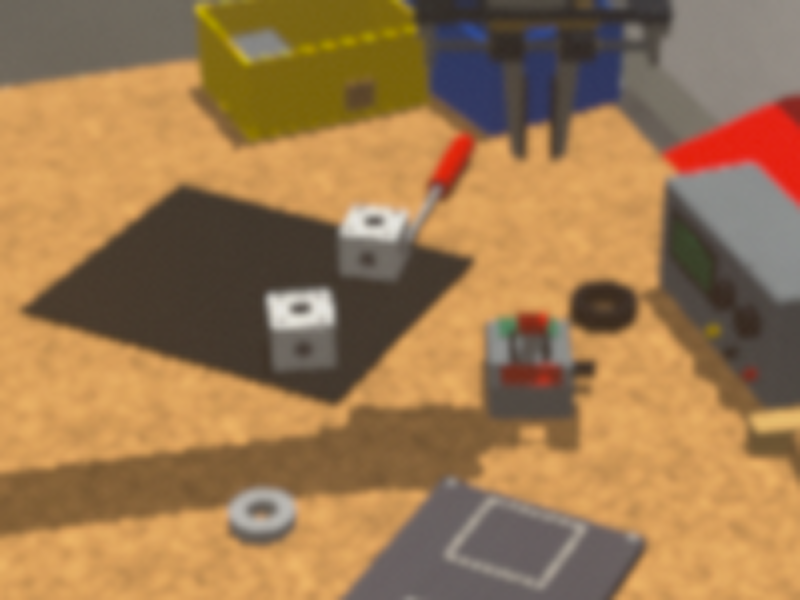

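View pics/f_scene.png

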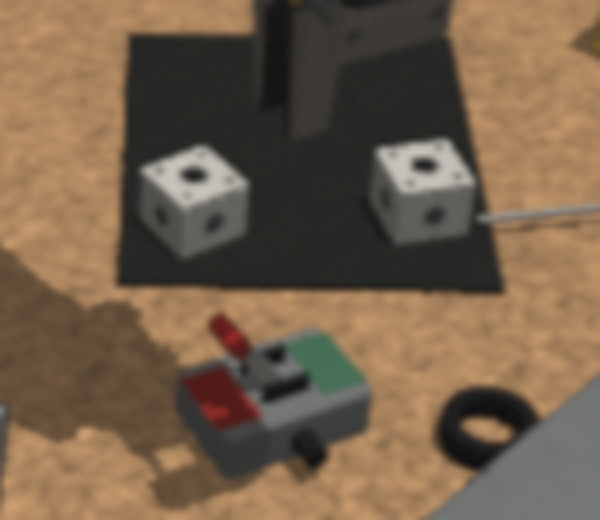

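The lever now leans over the red field, so the plate is off. The turning plan is to grip with the tool tilted +45° sideways and turn it to −45° about the jaw axis. That sets the housing on its side in bay 3, and a second turn there finishes it. First comes a helper that works out the deltas.

```bash
cat > goal.py <<'E'
from h import *
def G(gp,jaw,t):
    """TCP pose for grasp point gp, jaw angle deg, tilt t deg (+: fingers point left)"""
    a=np.radians(jaw); j=np.array([np.cos(a),np.sin(a),0]); L=np.array([-np.sin(a),np.cos(a),0]); t=np.radians(t)
    z=np.sin(t)*L+np.array([0,0,-np.cos(t)]); x=np.cos(t)*L+np.array([0,0,np.sin(t)])
    return np.array(gp)+.019*z, np.c_[x,j,z]
def delta(gp,jaw,t,cur=None):
    R,p=cur or pose(); q,S=G(gp,jaw,t); w=np.degrees(Rn.from_matrix(S@R.T).as_rotvec())
    print("shift cm",((q-p)*100).round(2),"turn",w.round(1),"|turn|",np.linalg.norm(w).round(1)); return S,q
E
python3 - <<'E'
from goal import *
s=delta((.508,.138,.16),-12.8,0); print(pose()[1])
delta((.508,.138,.16),-12.8,45,s)
delta((.508,.138,.034),-12.8,45,s)
c=cam("scene"); 
print("bearing",onplane(c,np.array(268),np.array(195),.008))
print(get_obs()["qpos"].round(2))
E
```

```text
shift cm [-16.75  11.13  -8.72] turn [-0.1  0.6  6.7] |turn| 6.7
[0.67546763 0.02667838 0.22815419]
shift cm [0.3  1.31 0.56] turn [ 43.9 -10.    0. ] |turn| 45.0
shift cm [  0.3    1.31 -12.04] turn [ 43.9 -10.    0. ] |turn| 45.0
bearing [ 0.41502529 -0.06921536  0.008     ]
[-0.52  0.55  0.62  1.56 -0.34  1.13 -0.16]
```

Emit:
carry_out(
  targets=[
    {"tx":-4,"ty":2.8,"tz":0,"wx":0,"wy":0,"wz":3.5,"gripper":-1},
    {"tx":-4.3,"ty":2.9,"tz":0,"wx":0,"wy":0,"wz":3.2,"gripper":-1},
    {"tx":-4.2,"ty":2.7,"tz":-1,"wx":0,"wy":0,"wz":0,"gripper":-1},
    {"tx":-4.0,"ty":2.7,"tz":-1,"wx":0,"wy":0,"wz":0,"gripper":-1},
    {"tx":0,"ty":0.3,"tz":-1,"wx":8.8,"wy":-2,"wz":0,"gripper":-1},
    {"tx":0,"ty":0.3,"tz":-1,"wx":8.8,"wy":-2,"wz":0,"gripper":-1},
    {"tx":0,"ty":0.3,"tz":-1,"wx":8.8,"wy":-2,"wz":0,"gripper":-1},
    {"tx":0,"ty":0.3,"tz":-1,"wx":8.8,"wy":-2,"wz":0,"gripper":-1},
    {"tx":0,"ty":0,"tz":-1,"wx":8.7,"wy":-2,"wz":0,"gripper":-1},
    {"tx":0,"ty":0,"tz":0,"wx":0,"wy":0,"wz":0,"gripper":-1},
  ],
)

```text
clock: 7.82
position: [0.5053, 0.1469, 0.1481]
tool_rot: [-0.239, 0.725, 0.574, 0.296]
contact_force: [1.2, 0.1, 0.1]
grip_width: 0.0917
```

```bash
python3 - <<'E'
from goal import *
print(pose()[1]); delta((.508,.138,.034),-12.8,45)
print(get_obs()["qpos"].round(2))
c=cam("scene");save(c,"g_scene.png",(280,60,480,210),4)
tops(c) if 0 else None
E
```

```text
[0.50526446 0.14691052 0.14814394]
shift cm [  0.57   0.42 -12.76] turn [ 0.1 -0.5  0.3] |turn| 0.6
[-0.18  0.42  0.34  2.19 -1.25  0.99  0.87]
```

View pics/g_scene.png

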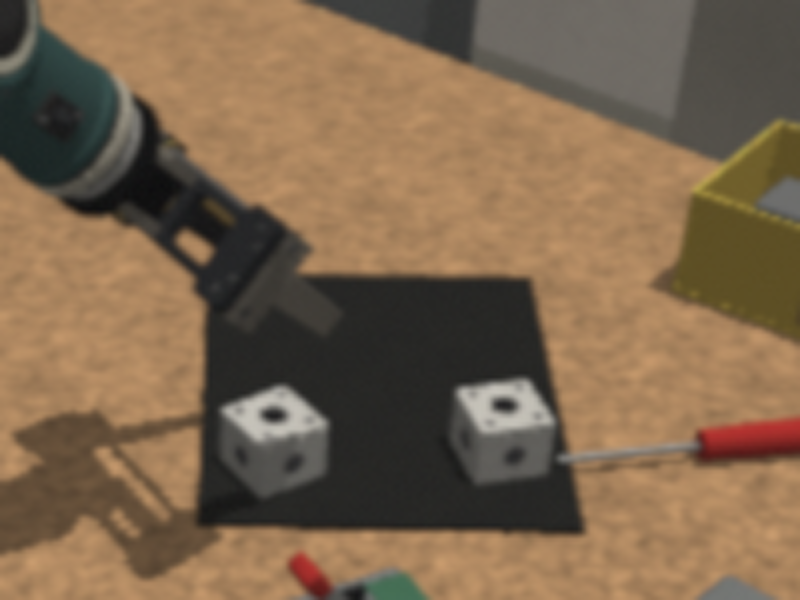

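Tilt and position are good, but q5 is −1.25 against a limit of −1.29. I'll descend part way and watch it.

Emit:
carry_out(
  targets=[
    {"tx":0.3,"ty":0.2,"tz":-2,"wx":0,"wy":0,"wz":0,"gripper":-1},
    {"tx":0.3,"ty":0.2,"tz":-2,"wx":0,"wy":0,"wz":0,"gripper":-1},
    {"tx":0,"ty":0,"tz":-2,"wx":0,"wy":0,"wz":0,"gripper":-1},
    {"tx":0,"ty":0,"tz":0,"wx":0,"wy":0,"wz":0,"gripper":-1},
  ],
)

```text
clock: 8.38
position: [0.5127, 0.1553, 0.0919]
tool_rot: [-0.239, 0.721, 0.577, 0.298]
contact_force: [-0.5, -0.6, 0.8]
grip_width: 0.0921
```

```bash
python3 - <<'E'
from goal import *
print(pose()[1]); delta((.508,.138,.034),-12.8,45)
print(get_obs()["qpos"].round(2))
E
```

```text
[0.51272379 0.15529016 0.09193091]
shift cm [-0.17 -0.42 -7.14] turn [ 0.  -0.  -0.2] |turn| 0.2
[ 0.07  0.54  0.02  2.17 -1.28  0.83  0.96]
```

q5 is pinned near its limit, so I'll use a smaller +33° grasp tilt and set the housing down at −57°.

Emit:
carry_out(
  targets=[
    {"tx":0,"ty":-0.3,"tz":0,"wx":-5.8,"wy":1.3,"wz":0,"gripper":-1},
    {"tx":0,"ty":-0.3,"tz":0,"wx":-5.9,"wy":1.3,"wz":0,"gripper":-1},
    {"tx":0,"ty":0,"tz":0,"wx":0,"wy":0,"wz":0,"gripper":-1},
    {"tx":0,"ty":0,"tz":0,"wx":0,"wy":0,"wz":0,"gripper":-1},
  ],
)

```text
clock: 8.88
position: [0.5129, 0.1484, 0.0923]
tool_rot: [-0.177, 0.748, 0.599, 0.223]
contact_force: [1.0, 0.0, -0.9]
grip_width: 0.0917
```

```bash
python3 - <<'E'
from meas import *
from goal import *
print(pose()[1]); delta((.508,.138,.034),-12.8,33)
print(get_obs()["qpos"].round(2))
c=cam("scene"); tops(c,lo=.044,hi=.056,box=(.42,.7,.05,.35))
E
```

```text
[0.51286731 0.14843551 0.09232627]
shift cm [-0.26 -0.03 -7.43] turn [-0.   0.1 -0.1] |turn| 0.2
[-0.09  0.45  0.1   2.15 -1.07  0.7   0.67]
[406. 162.] 260 z med 0.051 rect ((613.7268676757812, 256.797607421875), (55.33551025390625, 62.700077056884766), 58.60569763183594)
[348. 165.] 264 z med 0.0508 rect ((510.55267333984375, 136.95384216308594), (58.95576477050781, 61.35929870605469), 77.43856811523438)
```

Emit:
carry_out(
  targets=[
    {"tx":-0.2,"ty":0,"tz":-2.5,"wx":0,"wy":0,"wz":0,"gripper":-1},
    {"tx":0,"ty":0,"tz":-2.5,"wx":0,"wy":0,"wz":0,"gripper":-1},
    {"tx":0,"ty":0,"tz":-1.5,"wx":0,"wy":0,"wz":0,"gripper":-1},
    {"tx":0,"ty":0,"tz":-0.9,"wx":0,"wy":0,"wz":0,"gripper":-1},
    {"tx":0,"ty":0,"tz":0,"wx":0,"wy":0,"wz":0,"gripper":-1},
    {"tx":0,"ty":0,"tz":0,"wx":0,"wy":0,"wz":0,"gripper":-1},
  ],
)

```text
clock: 9.68
position: [0.5113, 0.1476, 0.0181]
tool_rot: [-0.176, 0.749, 0.598, 0.223]
contact_force: [0.1, -0.9, 0.1]
grip_width: 0.0917
```

```bash
python3 - <<'E'
from goal import *
print(pose()[1]); delta((.508,.138,.034),-12.8,33)
print(get_obs()["qpos"].round(2))
E
```

```text
[0.51130752 0.14756708 0.01811194]
shift cm [-0.1   0.05 -0.  ] turn [ 0.   0.1 -0. ] |turn| 0.1
[-0.02  0.61  0.01  2.16 -1.23  0.6   0.89]
```

Emit:
carry_out(
  targets=[
    {"tx":0,"ty":0,"tz":0,"wx":0,"wy":0,"wz":0,"gripper":1},
    {"tx":0,"ty":0,"tz":0,"wx":0,"wy":0,"wz":0,"gripper":1},
    {"tx":0,"ty":0,"tz":0,"wx":0,"wy":0,"wz":0,"gripper":1},
    {"tx":0,"ty":0,"tz":0,"wx":0,"wy":0,"wz":0,"gripper":1},
    {"tx":0,"ty":0,"tz":0,"wx":0,"wy":0,"wz":0,"gripper":1},
    {"tx":0,"ty":0,"tz":1,"wx":0,"wy":0,"wz":0,"gripper":1},
    {"tx":0,"ty":0,"tz":2,"wx":0,"wy":0,"wz":0,"gripper":1},
    {"tx":0,"ty":0,"tz":4,"wx":0,"wy":0,"wz":0,"gripper":1},
    {"tx":0,"ty":0,"tz":4,"wx":0,"wy":0,"wz":0,"gripper":1},
  ],
)

```text
clock: 10.8
position: [0.5105, 0.1476, 0.1289]
tool_rot: [-0.177, 0.749, 0.599, 0.222]
contact_force: [-0.2, -0.4, -2.1]
grip_width: 0.0517
```

```bash
python3 - <<'E'
from goal import *
c=cam("scene");save(c,"h_scene.png",(280,60,480,210),4)
print(get_obs()["contact_force"],get_obs()["grip_width"])
E
```

```text
[0.75285276 0.82720942 1.64149164] 0.051966500833347876
```

View pics/h_scene.png

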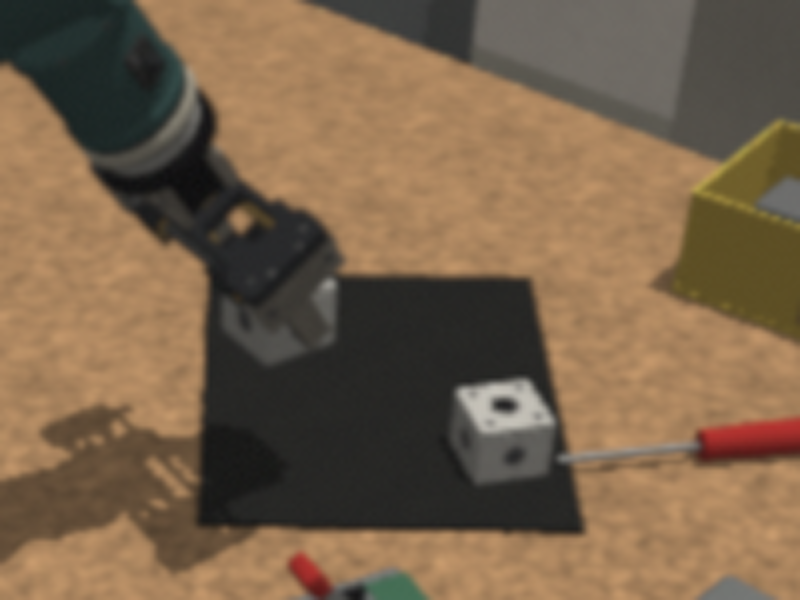

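It is gripped (width 51.7 mm), the depth matches, and the rest of the mat is undisturbed. I'll untilt, then travel to bay 3.

Emit:
carry_out(
  targets=[
    {"tx":0,"ty":-0.5,"tz":3,"wx":-8,"wy":1.8,"wz":0,"gripper":1},
    {"tx":0,"ty":-1,"tz":3,"wx":-8,"wy":1.8,"wz":0,"gripper":1},
    {"tx":0,"ty":-2,"tz":2,"wx":-8,"wy":1.8,"wz":0,"gripper":1},
    {"tx":0,"ty":-3,"tz":0,"wx":-8.2,"wy":1.9,"wz":0,"gripper":1},
    {"tx":-1,"ty":-5,"tz":0,"wx":0,"wy":0,"wz":-5,"gripper":1},
    {"tx":-1,"ty":-5,"tz":0,"wx":0,"wy":0,"wz":-5,"gripper":1},
    {"tx":-1,"ty":-5,"tz":0,"wx":0,"wy":0,"wz":-5,"gripper":1},
    {"tx":-1,"ty":-5,"tz":0,"wx":0,"wy":0,"wz":-5,"gripper":1},
    {"tx":-1,"ty":-5,"tz":0,"wx":0,"wy":0,"wz":-5,"gripper":1},
    {"tx":-1,"ty":-5,"tz":0,"wx":0,"wy":0,"wz":-5,"gripper":1},
  ],
)

```text
clock: 12.1
position: [0.4494, -0.2167, 0.2026]
tool_rot: [-0.006, 0.916, 0.4, 0.01]
contact_force: [1.3, -0.7, -1.5]
grip_width: 0.0519
```

```bash
python3 - <<'E'
from goal import *
print(pose()[1],get_obs()["qpos"].round(2),get_obs()["grip_width"])
s=delta((.3867,-.3542,.15),-46.5,0); delta((.3867,-.3542,.043),-46.5,-57,s)
E
```

```text
[ 0.44941059 -0.21670891  0.20262836] [-0.12  0.24  0.61  2.01 -0.2   0.94 -0.16] 0.05186324576609007
shift cm [ -6.27 -13.75  -7.16] turn [-1.1  0.8 -3.7] |turn| 4.0
shift cm [-1.16 -1.1  -9.83] turn [-39.2  41.3   0. ] |turn| 57.0
```

Emit:
carry_out(
  targets=[
    {"tx":-2,"ty":-4,"tz":0,"wx":-0.5,"wy":0.4,"wz":-1.8,"gripper":1},
    {"tx":-2,"ty":-4,"tz":0,"wx":-0.5,"wy":0.4,"wz":-1.9,"gripper":1},
    {"tx":-1.5,"ty":-3,"tz":-1,"wx":-6.5,"wy":6.9,"wz":0,"gripper":1},
    {"tx":-1,"ty":-2,"tz":-1,"wx":-6.5,"wy":6.9,"wz":0,"gripper":1},
    {"tx":-0.9,"ty":-1.8,"tz":-1,"wx":-6.5,"wy":6.9,"wz":0,"gripper":1},
    {"tx":0,"ty":0,"tz":-1,"wx":-6.5,"wy":6.9,"wz":0,"gripper":1},
    {"tx":0,"ty":0,"tz":-1,"wx":-6.5,"wy":6.9,"wz":0,"gripper":1},
    {"tx":0,"ty":0,"tz":-1,"wx":-6.5,"wy":6.9,"wz":0,"gripper":1},
    {"tx":0,"ty":0,"tz":0,"wx":0,"wy":0,"wz":0,"gripper":1},
    {"tx":0,"ty":0,"tz":0,"wx":0,"wy":0,"wz":0,"gripper":1},
  ],
)

```text
clock: 13.35
position: [0.3758, -0.3642, 0.1436]
tool_rot: [0.173, 0.818, 0.326, -0.442]
contact_force: [0.1, -0.9, -2.3]
grip_width: 0.0517
```

```bash
python3 - <<'E'
from goal import *
print(pose()[1],get_obs()["qpos"].round(2),get_obs()["grip_width"])
s=delta((.3867,-.3542,.043),-46.5,-57)
c=cam("scene");save(c,"i_scene.png",(50,130,330,330),2.8)
c=cam("side");save(c,"i_side.png",(200,180,440,360),3)
E
```

```text
[ 0.37575357 -0.3642469   0.14357033] [-0.35  0.86  0.83  1.88  0.32  1.09 -0.61] 0.05171811401381827
shift cm [ -0.06  -0.09 -11.09] turn [-0.4  0.1  0.1] |turn| 0.5
```

View pics/i_scene.png

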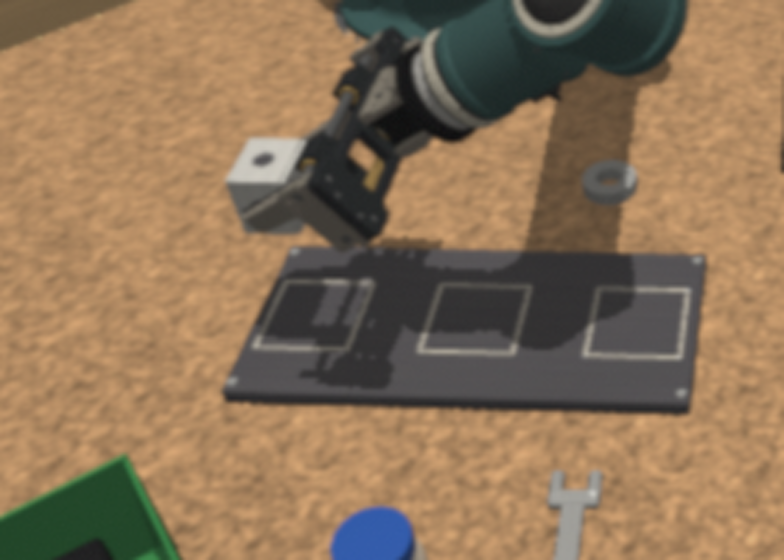

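View pics/i_side.png

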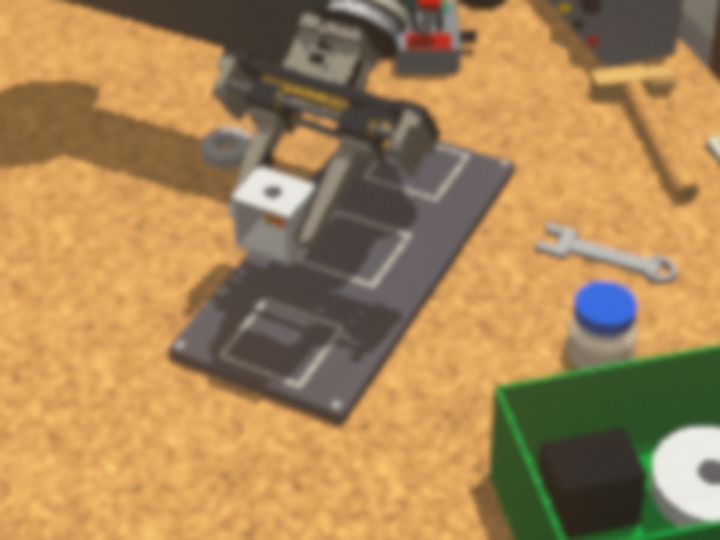

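The housing is held with its open side facing away along the row. I'll lower it onto bay 3, on its side.

Emit:
carry_out(
  targets=[
    {"tx":-0.1,"ty":-0.1,"tz":-3,"wx":0,"wy":0,"wz":0,"gripper":1},
    {"tx":0,"ty":0,"tz":-3,"wx":0,"wy":0,"wz":0,"gripper":1},
    {"tx":0,"ty":0,"tz":-3,"wx":0,"wy":0,"wz":0,"gripper":1},
    {"tx":0,"ty":0,"tz":-1,"wx":0,"wy":0,"wz":0,"gripper":1},
    {"tx":0,"ty":0,"tz":-0.5,"wx":0,"wy":0,"wz":0,"gripper":1},
    {"tx":0,"ty":0,"tz":0,"wx":0,"wy":0,"wz":0,"gripper":1},
    {"tx":0,"ty":0,"tz":0,"wx":0,"wy":0,"wz":0,"gripper":1},
  ],
)

```text
clock: 14.32
position: [0.3756, -0.3647, 0.0382]
tool_rot: [0.174, 0.817, 0.327, -0.442]
contact_force: [0.0, 0.4, -1.8]
grip_width: 0.0518
```

```bash
python3 - <<'E'
from goal import *
print(get_obs()["contact_force"],get_obs()["qpos"].round(2)); s=delta((.3867,-.3542,.042),-46.5,-57)
c=cam("side");save(c,"j_side.png",(200,180,440,360),3)
E
```

```text
[ 0.00247914  0.37341198 -1.7759183 ] [-0.3   1.04  0.75  1.86  0.26  0.97 -0.69]
shift cm [-0.05 -0.05 -0.65] turn [-0.4 -0.   0.1] |turn| 0.4
```

View pics/j_side.png

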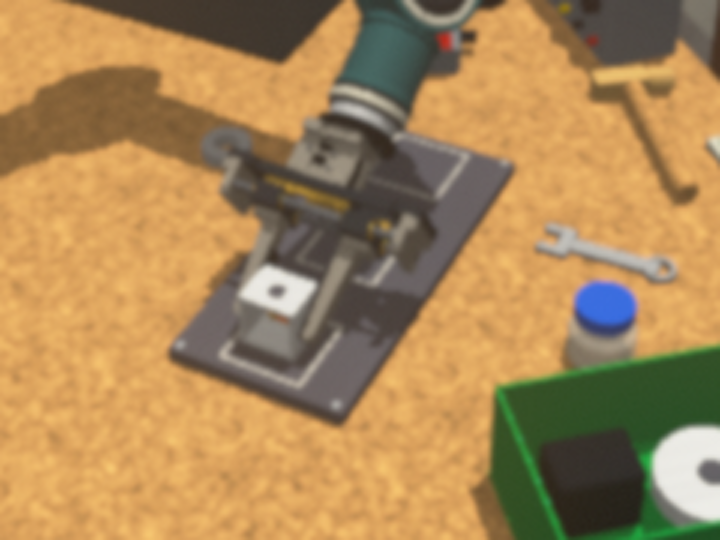

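Emit:
carry_out(
  targets=[
    {"tx":0,"ty":0,"tz":-0.3,"wx":0,"wy":0,"wz":0,"gripper":1},
    {"tx":0,"ty":0,"tz":-0.3,"wx":0,"wy":0,"wz":0,"gripper":1},
    {"tx":0,"ty":0,"tz":0,"wx":0,"wy":0,"wz":0,"gripper":1},
    {"tx":0,"ty":0,"tz":0,"wx":0,"wy":0,"wz":0,"gripper":1},
  ],
)

```text
clock: 14.88
position: [0.3753, -0.3646, 0.0323]
tool_rot: [0.174, 0.816, 0.327, -0.444]
contact_force: [2.1, 3.7, 6.8]
grip_width: 0.0517
```

Emit:
carry_out(
  targets=[
    {"tx":0,"ty":0,"tz":0,"wx":0,"wy":0,"wz":0,"gripper":-1},
    {"tx":0,"ty":0,"tz":0,"wx":0,"wy":0,"wz":0,"gripper":-1},
    {"tx":0,"ty":0,"tz":0,"wx":0,"wy":0,"wz":0,"gripper":-1},
    {"tx":0,"ty":0,"tz":0,"wx":0,"wy":0,"wz":0,"gripper":-1},
    {"tx":0,"ty":0,"tz":2,"wx":0,"wy":0,"wz":0,"gripper":-1},
    {"tx":0,"ty":0,"tz":4,"wx":0,"wy":0,"wz":0,"gripper":-1},
    {"tx":0,"ty":0,"tz":5,"wx":0,"wy":0,"wz":0,"gripper":-1},
    {"tx":0,"ty":0,"tz":5,"wx":0,"wy":0,"wz":0,"gripper":-1},
  ],
)

```text
clock: 15.88
position: [0.3747, -0.3647, 0.1939]
tool_rot: [0.174, 0.817, 0.327, -0.443]
contact_force: [0.8, 0.1, -0.1]
grip_width: 0.0916
```

```bash
python3 - <<'E'
from goal import *
from meas import *
print(get_obs()["contact_force"],pose()[1])
c=cam("side");save(c,"k_side.png",(200,180,440,360),3)
tops(c,lo=.06,hi=.076,box=(.3,.5,-.45,-.25),zp=.068)
c=cam("scene");save(c,"k_scene.png",(50,130,330,330),2.8)
tops(c,lo=.06,hi=.076,box=(.3,.5,-.45,-.25),zp=.068)
E
```

```text
[ 0.76252781  0.11918797 -0.13802056] [ 0.37473574 -0.36467926  0.19390812]
[292. 279.] 290 z med 0.0672 rect ((380.803955078125, -362.9998779296875), (50.28391647338867, 56.17705535888672), 42.84710693359375)
[158. 227.] 402 z med 0.0687 rect ((387.21337890625, -355.8732604980469), (49.30595016479492, 62.12953186035156), 43.236061096191406)
```

View pics/k_scene.png

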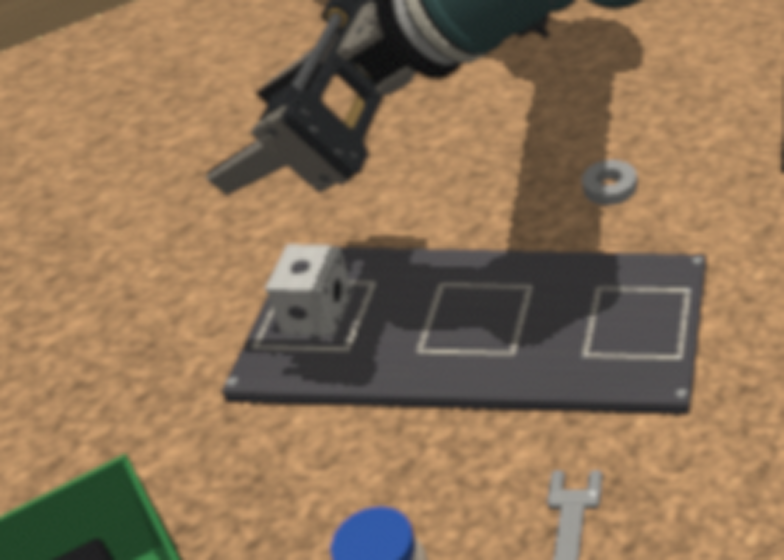

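The housing stands on its side in bay 3. Two views put its centre near (0.384, −0.3595), and I predicted (0.3825, −0.358). Next I'll retilt to +33° for the second quarter-turn.

Emit:
carry_out(
  targets=[
    {"tx":0,"ty":0,"tz":0,"wx":6.9,"wy":-7.2,"wz":0,"gripper":-1},
    {"tx":0,"ty":0,"tz":0,"wx":6.9,"wy":-7.2,"wz":0,"gripper":-1},
    {"tx":0,"ty":0,"tz":0,"wx":6.9,"wy":-7.2,"wz":0,"gripper":-1},
    {"tx":0,"ty":0,"tz":0,"wx":6.9,"wy":-7.2,"wz":0,"gripper":-1},
    {"tx":0,"ty":0,"tz":0,"wx":6.9,"wy":-7.2,"wz":0,"gripper":-1},
    {"tx":0,"ty":0,"tz":0,"wx":6.9,"wy":-7.3,"wz":0,"gripper":-1},
    {"tx":0,"ty":0,"tz":0,"wx":6.9,"wy":-7.3,"wz":0,"gripper":-1},
    {"tx":0,"ty":0,"tz":0,"wx":6.9,"wy":-7.3,"wz":0,"gripper":-1},
    {"tx":0,"ty":0,"tz":0,"wx":6.9,"wy":-7.3,"wz":0,"gripper":-1},
    {"tx":0,"ty":0,"tz":0,"wx":0,"wy":0,"wz":0,"gripper":-1},
  ],
)

```text
clock: 17.23
position: [0.3713, -0.367, 0.19]
tool_rot: [-0.108, 0.89, 0.355, 0.264]
contact_force: [1.2, 0.2, -0.1]
grip_width: 0.0919
```

```bash
python3 - <<'E'
from goal import *
from meas import *
print(pose()[1],get_obs()["qpos"].round(2)); delta((.380,-.3618,.044),-46.5,33)
for n in("side","scene"):
    c=cam(n); tops(c,lo=.06,hi=.076,box=(.3,.5,-.45,-.25),zp=.068)
E
```

```text
[ 0.37133601 -0.36700255  0.19002161] [ 0.65  0.42  0.5   1.95 -0.81  1.2   0.78]
shift cm [  1.62   1.23 -16.2 ] turn [-0.3 -0.1 -0.1] |turn| 0.3
[292. 279.] 291 z med 0.0675 rect ((381.52001953125, -363.78375244140625), (50.39662551879883, 58.284759521484375), 42.995697021484375)
[158. 227.] 404 z med 0.0687 rect ((386.6925354003906, -356.12139892578125), (48.95891189575195, 61.93526077270508), 44.38155746459961)
```

Emit:
carry_out(
  targets=[
    {"tx":0.8,"ty":0.6,"tz":-3,"wx":0,"wy":0,"wz":0,"gripper":-1},
    {"tx":0.8,"ty":0.6,"tz":-4,"wx":0,"wy":0,"wz":0,"gripper":-1},
    {"tx":0,"ty":0,"tz":-3,"wx":0,"wy":0,"wz":0,"gripper":-1},
    {"tx":0,"ty":0,"tz":-2,"wx":0,"wy":0,"wz":0,"gripper":-1},
    {"tx":0,"ty":0,"tz":-2,"wx":0,"wy":0,"wz":0,"gripper":-1},
    {"tx":0,"ty":0,"tz":0,"wx":0,"wy":0,"wz":0,"gripper":-1},
    {"tx":0,"ty":0,"tz":0,"wx":0,"wy":0,"wz":0,"gripper":-1},
  ],
)

```text
clock: 18.2
position: [0.3914, -0.353, 0.052]
tool_rot: [-0.107, 0.888, 0.359, 0.265]
contact_force: [-0.2, -0.4, 0.3]
grip_width: 0.0914
```

```bash
python3 - <<'E'
from goal import *
print(get_obs()["contact_force"],get_obs()["qpos"].round(2)); delta((.380,-.3618,.044),-46.5,33)
c=cam("scene");save(c,"l_scene.png",(50,130,330,330),2.8)
E
```

```text
[-0.23733627 -0.42342666  0.31231503] [ 0.69  0.64  0.4   2.   -1.01  1.01  1.01]
shift cm [-0.39 -0.17 -2.39] turn [-0.2  0.1 -0.5] |turn| 0.6
```

View pics/l_scene.png

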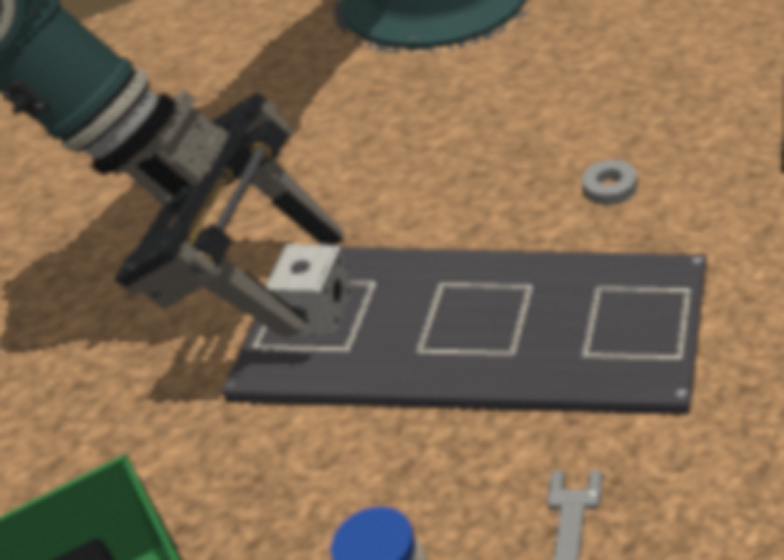

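Emit:
carry_out(
  targets=[
    {"tx":-0.2,"ty":-0.1,"tz":-1.2,"wx":0,"wy":0,"wz":0,"gripper":-1},
    {"tx":-0.2,"ty":-0.1,"tz":-1.2,"wx":0,"wy":0,"wz":0,"gripper":-1},
    {"tx":0,"ty":0,"tz":0,"wx":0,"wy":0,"wz":0,"gripper":-1},
    {"tx":0,"ty":0,"tz":0,"wx":0,"wy":0,"wz":0,"gripper":1},
    {"tx":0,"ty":0,"tz":0,"wx":0,"wy":0,"wz":0,"gripper":1},
    {"tx":0,"ty":0,"tz":0,"wx":0,"wy":0,"wz":0,"gripper":1},
    {"tx":0,"ty":0,"tz":0,"wx":0,"wy":0,"wz":0,"gripper":1},
    {"tx":0,"ty":0,"tz":0,"wx":0,"wy":0,"wz":0,"gripper":1},
  ],
)

```text
clock: 19.25
position: [0.3872, -0.3544, 0.0274]
tool_rot: [-0.108, 0.888, 0.359, 0.265]
contact_force: [-0.0, 0.1, 0.8]
grip_width: 0.0519
```

```bash
python3 - <<'E'
from goal import *
print(get_obs()["contact_force"],get_obs()["grip_width"]); delta((.380,-.3618,.044),-46.5,33)
E
```

```text
[-0.00702346  0.1173478   0.82348867] 0.05189059599124121
shift cm [ 0.03 -0.02  0.06] turn [-0.2  0.1 -0.6] |turn| 0.6
```

Gripped. I'll lift, then turn −90°.

Emit:
carry_out(
  targets=[
    {"tx":0,"ty":0,"tz":2,"wx":0,"wy":0,"wz":0,"gripper":1},
    {"tx":0,"ty":0,"tz":4,"wx":0,"wy":0,"wz":0,"gripper":1},
    {"tx":0,"ty":0,"tz":4,"wx":0,"wy":0,"wz":0,"gripper":1},
    {"tx":0,"ty":0,"tz":2,"wx":-6.9,"wy":7.2,"wz":0,"gripper":1},
    {"tx":0,"ty":0,"tz":0,"wx":-6.9,"wy":7.2,"wz":0,"gripper":1},
    {"tx":0,"ty":0,"tz":0,"wx":-6.9,"wy":7.2,"wz":0,"gripper":1},
    {"tx":0,"ty":0,"tz":0,"wx":-6.9,"wy":7.2,"wz":0,"gripper":1},
    {"tx":0,"ty":0,"tz":0,"wx":-6.9,"wy":7.2,"wz":0,"gripper":1},
    {"tx":0,"ty":0,"tz":0,"wx":-6.9,"wy":7.3,"wz":0,"gripper":1},
    {"tx":0,"ty":0,"tz":0,"wx":-6.9,"wy":7.3,"wz":0,"gripper":1},
  ],
)

```text
clock: 20.5
position: [0.3885, -0.3538, 0.1489]
tool_rot: [0.116, 0.88, 0.354, -0.294]
contact_force: [0.2, -0.5, -2.7]
grip_width: 0.0519
```

Emit:
carry_out(
  targets=[
    {"tx":0,"ty":0,"tz":0,"wx":-6.9,"wy":7.3,"wz":0,"gripper":1},
    {"tx":0,"ty":0,"tz":0,"wx":-6.9,"wy":7.3,"wz":0,"gripper":1},
    {"tx":0,"ty":0,"tz":0,"wx":0,"wy":0,"wz":0,"gripper":1},
    {"tx":0,"ty":0,"tz":0,"wx":0,"wy":0,"wz":0,"gripper":1},
  ],
)

```text
clock: 21.0
position: [0.3867, -0.3551, 0.1486]
tool_rot: [0.173, 0.817, 0.328, -0.442]
contact_force: [-0.5, 0.0, -0.9]
grip_width: 0.0518
```

```bash
python3 - <<'E'
from goal import *
print(pose()[1],get_obs()["qpos"].round(2),get_obs()["grip_width"]); delta((.3838,-.3569,.043),-46.5,-57)
c=cam("scene");save(c,"m_scene.png",(50,130,330,330),2.8)
E
```

```text
[ 0.38669439 -0.35514624  0.14860156] [-0.43  0.92  0.94  1.87  0.22  1.09 -0.52] 0.051810070494530285
shift cm [ -1.45  -1.27 -11.59] turn [-0.6 -0.   0. ] |turn| 0.6
```

View pics/m_scene.png

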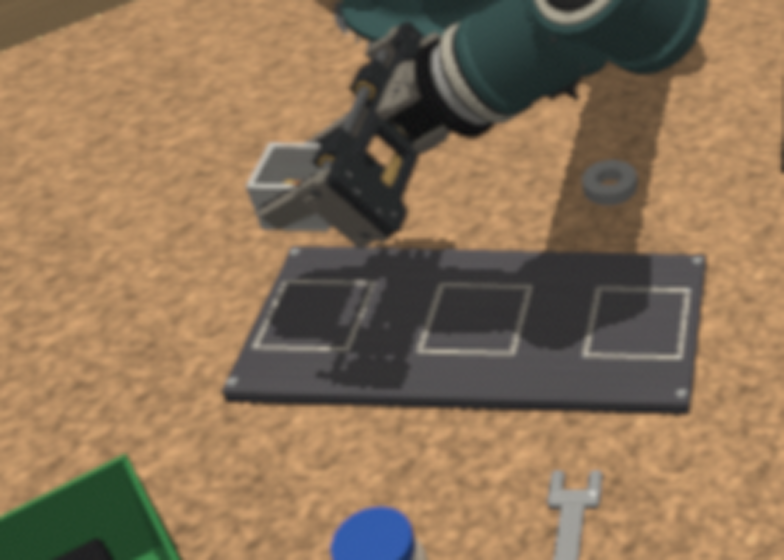

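Open side is up. Lowering into bay 3.

Emit:
carry_out(
  targets=[
    {"tx":-0.7,"ty":-0.6,"tz":-3,"wx":-0.6,"wy":0,"wz":0,"gripper":1},
    {"tx":-0.7,"ty":-0.6,"tz":-3,"wx":0,"wy":0,"wz":0,"gripper":1},
    {"tx":0,"ty":0,"tz":-3,"wx":0,"wy":0,"wz":0,"gripper":1},
    {"tx":0,"ty":0,"tz":-1.5,"wx":0,"wy":0,"wz":0,"gripper":1},
    {"tx":0,"ty":0,"tz":-0.5,"wx":0,"wy":0,"wz":0,"gripper":1},
    {"tx":0,"ty":0,"tz":0,"wx":0,"wy":0,"wz":0,"gripper":1},
    {"tx":0,"ty":0,"tz":0,"wx":0,"wy":0,"wz":0,"gripper":1},
  ],
)

```text
clock: 21.92
position: [0.3737, -0.3667, 0.0382]
tool_rot: [0.178, 0.815, 0.326, -0.444]
contact_force: [-0.0, -0.5, -1.6]
grip_width: 0.0517
```

```bash
python3 - <<'E'
from goal import *
print(get_obs()["contact_force"],get_obs()["grip_width"]); delta((.3838,-.3569,.042),-46.5,-57)
E
```

```text
[-0.02050486 -0.53803624 -1.59630525] 0.05165162087478257
shift cm [-0.14 -0.12 -0.65] turn [ 0.1 -0.1 -0.1] |turn| 0.2
```

Emit:
carry_out(
  targets=[
    {"tx":-0.1,"ty":-0.1,"tz":-0.3,"wx":0,"wy":0,"wz":0,"gripper":1},
    {"tx":0,"ty":0,"tz":-0.3,"wx":0,"wy":0,"wz":0,"gripper":1},
    {"tx":0,"ty":0,"tz":0,"wx":0,"wy":0,"wz":0,"gripper":1},
    {"tx":0,"ty":0,"tz":0,"wx":0,"wy":0,"wz":0,"gripper":-1},
    {"tx":0,"ty":0,"tz":0,"wx":0,"wy":0,"wz":0,"gripper":-1},
    {"tx":0,"ty":0,"tz":0,"wx":0,"wy":0,"wz":0,"gripper":-1},
    {"tx":0,"ty":0,"tz":0,"wx":0,"wy":0,"wz":0,"gripper":-1},
  ],
)

```text
clock: 22.8
position: [0.3721, -0.3675, 0.0312]
tool_rot: [0.177, 0.815, 0.326, -0.445]
contact_force: [-0.5, 0.5, -0.5]
grip_width: 0.0898
```

Emit:
carry_out(
  targets=[
    {"tx":0,"ty":0,"tz":3,"wx":0,"wy":0,"wz":0,"gripper":-1},
    {"tx":0,"ty":0,"tz":5,"wx":0,"wy":0,"wz":0,"gripper":-1},
    {"tx":0,"ty":0,"tz":5,"wx":4.4,"wy":-4.6,"wz":0,"gripper":-1},
    {"tx":0,"ty":0,"tz":3,"wx":6.9,"wy":-7.2,"wz":0,"gripper":-1},
    {"tx":0,"ty":0,"tz":0,"wx":6.9,"wy":-7.2,"wz":0,"gripper":-1},
    {"tx":1,"ty":2,"tz":0,"wx":6.9,"wy":-7.3,"wz":0,"gripper":-1},
    {"tx":1,"ty":4,"tz":0,"wx":6.9,"wy":-7.3,"wz":0,"gripper":-1},
    {"tx":1,"ty":4,"tz":0,"wx":6.9,"wy":-7.3,"wz":0,"gripper":-1},
    {"tx":1.5,"ty":5,"tz":0,"wx":0,"wy":0,"wz":0,"gripper":-1},
    {"tx":1.5,"ty":5,"tz":0,"wx":0,"wy":0,"wz":0,"gripper":-1},
  ],
)

```text
clock: 24.05
position: [0.4317, -0.1672, 0.1918]
tool_rot: [0.003, 0.929, 0.37, -0.006]
contact_force: [1.0, -0.0, 0.5]
grip_width: 0.0918
```

```bash
python3 - <<'E'
from goal import *
from meas import *
print(pose()[1],get_obs()["qpos"].round(2))
for n in("side","scene"):
    c=cam(n); save(c,f"n_{n}.png"); tops(c,lo=.05,hi=.07,box=(.3,.5,-.45,-.25),zp=.06)
    tops(c,lo=.04,hi=.056,box=(.42,.75,.1,.35),zp=.05)
E
```

```text
[ 0.43172661 -0.16723296  0.19175505] [-0.37  0.2   0.75  2.1  -0.16  0.9  -0.34]
[292. 282.] 224 z med 0.0571 rect ((381.0392150878906, -363.7460021972656), (60.61548614501953, 57.222572326660156), 43.2072639465332)
[159. 229.] 309 z med 0.0583 rect ((388.048828125, -356.3272399902344), (57.870445251464844, 62.47689437866211), 43.484188079833984)
[406. 163.] 294 z med 0.0505 rect ((614.5147094726562, 255.0262451171875), (57.95718765258789, 66.84182739257812), 57.13002014160156)
```

View pics/n_scene.png

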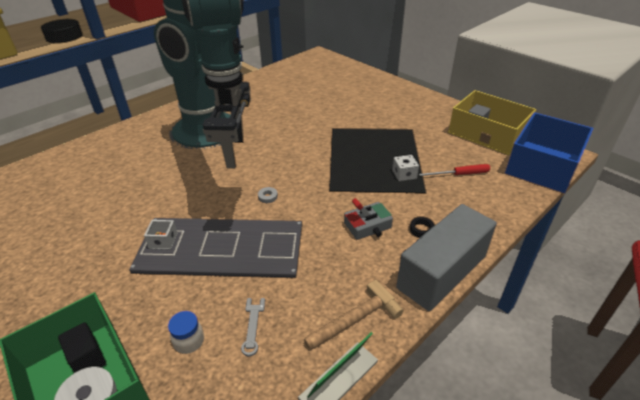

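View pics/n_side.png

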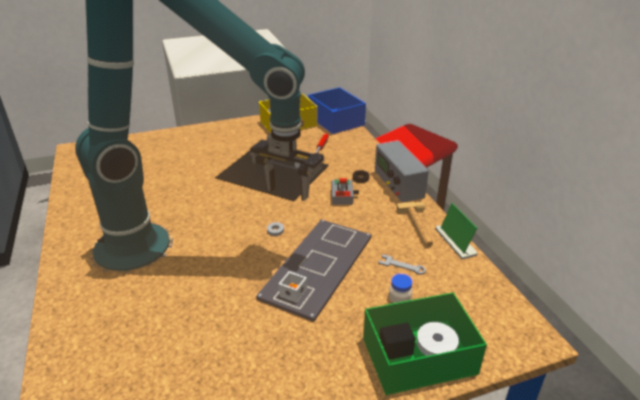

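Housing A stands open side up in bay 3 (scene px (159,238), orange interior visible in the side view). Next I'll go over housing B and measure it again.

Emit:
carry_out(
  targets=[
    {"tx":1.6,"ty":4.6,"tz":1.4,"wx":0,"wy":0,"wz":2,"gripper":-1},
    {"tx":1.6,"ty":4.6,"tz":1.4,"wx":0,"wy":0,"wz":2,"gripper":-1},
    {"tx":1.6,"ty":4.6,"tz":1.4,"wx":0,"wy":0,"wz":2,"gripper":-1},
    {"tx":1.6,"ty":4.6,"tz":1.4,"wx":0,"wy":0,"wz":2,"gripper":-1},
    {"tx":1.6,"ty":4.6,"tz":1.4,"wx":0,"wy":0,"wz":2,"gripper":-1},
    {"tx":1.6,"ty":4.6,"tz":1.4,"wx":0,"wy":0,"wz":2,"gripper":-1},
    {"tx":1.6,"ty":4.6,"tz":1.4,"wx":0,"wy":0,"wz":1,"gripper":-1},
    {"tx":1.6,"ty":4.6,"tz":1,"wx":0,"wy":0,"wz":1,"gripper":-1},
    {"tx":0,"ty":0,"tz":0,"wx":0,"wy":0,"wz":0,"gripper":-1},
    {"tx":0,"ty":0,"tz":0,"wx":0,"wy":0,"wz":0,"gripper":-1},
  ],
)

```text
clock: 25.4
position: [0.5601, 0.1988, 0.2987]
tool_rot: [0.004, 0.876, 0.482, -0.007]
contact_force: [0.5, 0.3, 0.7]
grip_width: 0.0918
```

```bash
python3 - <<'E'
from goal import *
from meas import *
print(pose()[1],get_obs()["qpos"].round(2))
c=cam("wrist"); save(c,"o_wrist.png"); tops(c,lo=.044,hi=.056,box=(.42,.75,.1,.4),zp=.05)
s=delta((.610,.258,.16),-31.7,33); 
E
```

```text
[0.56011627 0.1987997  0.2987317 ] [-0.81  0.32  0.52  1.67 -0.16  1.21 -0.82]
[330.  94.] 1908 z med 0.0507 rect ((610.7451782226562, 258.1553649902344), (50.93663024902344, 51.707908630371094), 57.642799377441406)
shift cm [  5.53   6.84 -15.48] turn [ 28.7 -18.    0.7] |turn| 33.9
```

View pics/o_wrist.png

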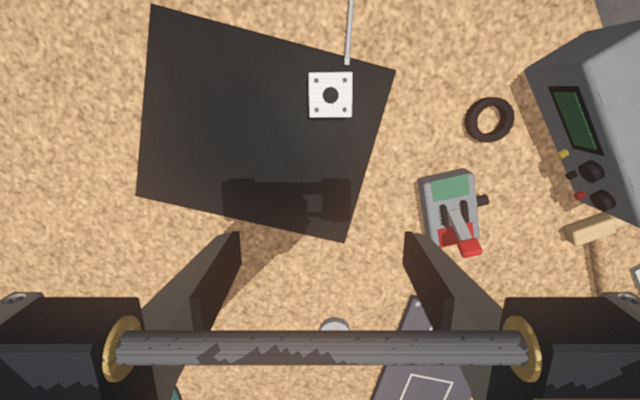

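Housing B is at (0.610, 0.258) at 58°, unmoved. The screwdriver tip (348,64) lies just beyond its left face, clear of where the fingers go. I'll approach at +33°.

Emit:
carry_out(
  targets=[
    {"tx":1.4,"ty":1.7,"tz":-3,"wx":7.2,"wy":-4.5,"wz":0,"gripper":-1},
    {"tx":1.4,"ty":1.7,"tz":-4,"wx":7.2,"wy":-4.5,"wz":0,"gripper":-1},
    {"tx":1.4,"ty":1.7,"tz":-4,"wx":7.2,"wy":-4.5,"wz":0.4,"gripper":-1},
    {"tx":1.3,"ty":1.7,"tz":-4,"wx":7.1,"wy":-4.5,"wz":0.3,"gripper":-1},
    {"tx":0,"ty":0,"tz":0,"wx":0,"wy":0,"wz":0,"gripper":-1},
    {"tx":0,"ty":0,"tz":0,"wx":0,"wy":0,"wz":0,"gripper":-1},
  ],
)

```text
clock: 26.2
position: [0.6126, 0.2661, 0.1618]
tool_rot: [-0.133, 0.84, 0.472, 0.233]
contact_force: [-0.0, 0.7, -0.1]
grip_width: 0.0923
```

```bash
python3 - <<'E'
from goal import *
print(pose()[1],get_obs()["qpos"].round(2))
s=delta((.610,.258,.034),-31.9,33); 
E
```

```text
[0.61255173 0.26610479 0.16182052] [-0.44  0.41  0.18  1.97 -0.94  0.55 -0.06]
shift cm [  0.29   0.07 -14.38] turn [ 1.5 -1.2 -0.6] |turn| 2.0
```

Emit:
carry_out(
  targets=[
    {"tx":0.3,"ty":0.1,"tz":-4,"wx":1.5,"wy":-1.2,"wz":-0.6,"gripper":-1},
    {"tx":0,"ty":0,"tz":-4,"wx":0,"wy":0,"wz":0,"gripper":-1},
    {"tx":0,"ty":0,"tz":-2,"wx":0,"wy":0,"wz":0,"gripper":-1},
    {"tx":0,"ty":0,"tz":-1,"wx":0,"wy":0,"wz":0,"gripper":-1},
    {"tx":0,"ty":0,"tz":0,"wx":0,"wy":0,"wz":0,"gripper":-1},
    {"tx":0,"ty":0,"tz":0,"wx":0,"wy":0,"wz":0,"gripper":-1},
  ],
)

```text
clock: 26.95
position: [0.6155, 0.269, 0.052]
tool_rot: [-0.138, 0.837, 0.467, 0.249]
contact_force: [0.8, 0.3, 0.6]
grip_width: 0.0919
```

```bash
python3 - <<'E'
from goal import *
print(pose()[1],get_obs()["qpos"].round(2))
s=delta((.610,.258,.034),-31.9,33); 
c=cam("scene");save(c,"p_scene.png",(330,80,530,230),4)
E
```

```text
[0.61550623 0.2690269  0.05195875] [-0.16  0.61 -0.15  2.   -1.27  0.31  0.37]
shift cm [-0.   -0.22 -3.39] turn [-0.   0.1 -0.2] |turn| 0.3
```

View pics/p_scene.png

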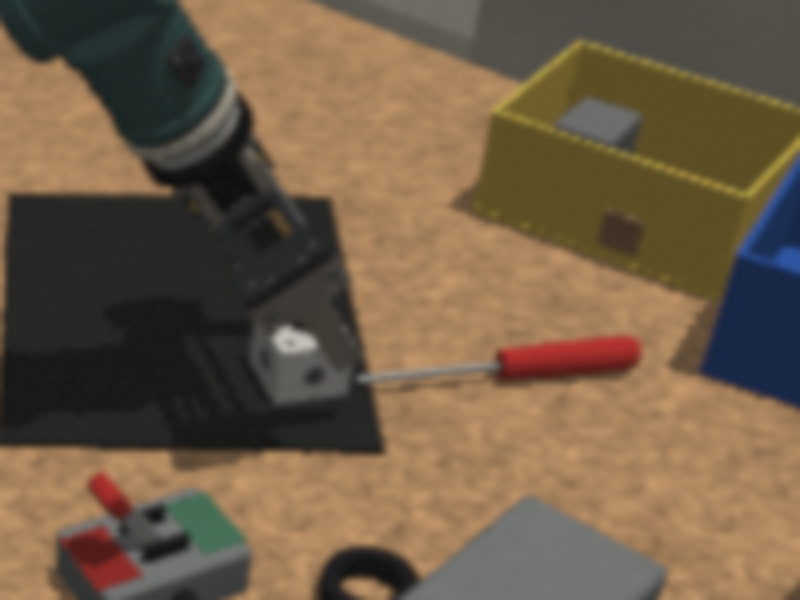

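q5 is again near its limit here (−1.27). I'll grip B nearly upright (+8°) instead, carry it to bay 2 still open side down, and do both turns there, where the wrist has room.

Emit:
carry_out(
  targets=[
    {"tx":0,"ty":-0.3,"tz":0,"wx":-7.1,"wy":4.4,"wz":0,"gripper":-1},
    {"tx":-0.2,"ty":-0.3,"tz":0,"wx":-7.1,"wy":4.4,"wz":0,"gripper":-1},
    {"tx":-0.2,"ty":-0.3,"tz":0,"wx":-7.0,"wy":4.4,"wz":0,"gripper":-1},
    {"tx":0,"ty":0,"tz":0,"wx":0,"wy":0,"wz":0,"gripper":-1},
    {"tx":0,"ty":0,"tz":0,"wx":0,"wy":0,"wz":0,"gripper":-1},
  ],
)

```text
clock: 27.62
position: [0.609, 0.264, 0.0471]
tool_rot: [-0.059, 0.867, 0.486, 0.092]
contact_force: [-0.0, -1.5, -0.4]
grip_width: 0.0922
```

```bash
python3 - <<'E'
from goal import *
print(pose()[1],get_obs()["qpos"].round(2),get_obs()["contact_force"])
s=delta((.610,.258,.034),-31.9,8); 
E
```

```text
[0.60897949 0.26403119 0.04706365] [-0.68  0.65  0.39  1.84 -0.67  0.63 -0.4 ] [-0.04962631 -1.46538355 -0.38318001]
shift cm [ 0.24 -0.38 -3.19] turn [-4.3  1.8 -0.4] |turn| 4.7
```

Emit:
carry_out(
  targets=[
    {"tx":0.2,"ty":-0.4,"tz":-1,"wx":-4.3,"wy":1.8,"wz":-0.4,"gripper":-1},
    {"tx":0,"ty":0,"tz":-1.2,"wx":0,"wy":0,"wz":0,"gripper":-1},
    {"tx":0,"ty":0,"tz":-1,"wx":0,"wy":0,"wz":0,"gripper":-1},
    {"tx":0,"ty":0,"tz":0,"wx":0,"wy":0,"wz":0,"gripper":-1},
    {"tx":0,"ty":0,"tz":0,"wx":0,"wy":0,"wz":0,"gripper":-1},
  ],
)

```text
clock: 28.25
position: [0.6121, 0.2592, 0.0153]
tool_rot: [-0.034, 0.872, 0.484, 0.06]
contact_force: [-0.1, -0.5, 0.1]
grip_width: 0.0921
```

```bash
python3 - <<'E'
from goal import *
print(pose()[1],get_obs()["qpos"].round(2),get_obs()["contact_force"])
s=delta((.610,.258,.034),-31.9,8); 
E
```

```text
[0.61206057 0.25919662 0.01530284] [-0.73  0.72  0.43  1.8  -0.62  0.65 -0.47] [-0.13063106 -0.53555469  0.05800242]
shift cm [-0.07  0.1  -0.01] turn [ 0.1 -0.   0.1] |turn| 0.1
```

Emit:
carry_out(
  targets=[
    {"tx":0,"ty":0,"tz":0,"wx":0,"wy":0,"wz":0,"gripper":1},
    {"tx":0,"ty":0,"tz":0,"wx":0,"wy":0,"wz":0,"gripper":1},
    {"tx":0,"ty":0,"tz":0,"wx":0,"wy":0,"wz":0,"gripper":1},
    {"tx":0,"ty":0,"tz":0,"wx":0,"wy":0,"wz":0,"gripper":1},
    {"tx":0,"ty":0,"tz":0,"wx":0,"wy":0,"wz":0,"gripper":1},
    {"tx":0,"ty":0,"tz":1.5,"wx":0,"wy":0,"wz":0,"gripper":1},
    {"tx":0,"ty":0,"tz":4,"wx":0,"wy":0,"wz":0,"gripper":1},
    {"tx":0,"ty":0,"tz":5,"wx":0,"wy":0,"wz":0,"gripper":1},
    {"tx":0,"ty":0,"tz":5,"wx":0,"wy":0,"wz":0,"gripper":1},
    {"tx":0,"ty":0,"tz":2,"wx":0,"wy":0,"wz":0,"gripper":1},
  ],
)

```text
clock: 29.5
position: [0.6132, 0.2602, 0.1941]
tool_rot: [-0.033, 0.872, 0.484, 0.063]
contact_force: [0.0, 0.1, -2.5]
grip_width: 0.0515
```

```bash
python3 - <<'E'
from goal import *
print(pose()[1],get_obs()["grip_width"],get_obs()["contact_force"])
s=delta((.4803,-.2646,.19),-46.5,8)
c=cam("scene");save(c,"q_scene.png",(330,80,530,230),4)
E
```

```text
[0.6132208  0.26023854 0.19414326] 0.051497641150821234 [ 0.00315139  0.06456995 -2.52784424]
shift cm [-13.1 -52.3  -2.3] turn [ -0.    0.2 -14.6] |turn| 14.6
```

View pics/q_scene.png

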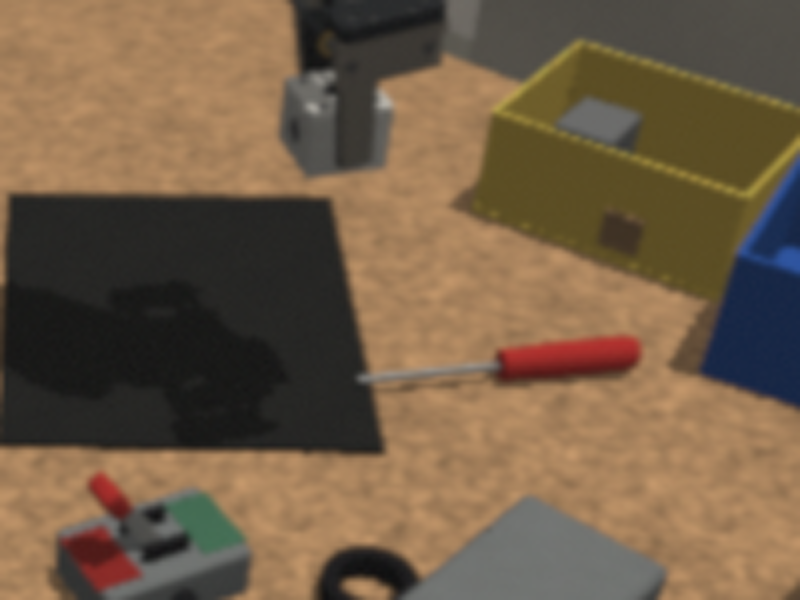

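Emit:
carry_out(
  targets=[
    {"tx":-1.1,"ty":-4.4,"tz":0,"wx":0,"wy":0,"wz":-1.5,"gripper":1},
    {"tx":-1.1,"ty":-4.4,"tz":0,"wx":0,"wy":0,"wz":-1.5,"gripper":1},
    {"tx":-1.1,"ty":-4.4,"tz":0,"wx":0,"wy":0,"wz":-1.5,"gripper":1},
    {"tx":-1.1,"ty":-4.4,"tz":0,"wx":0,"wy":0,"wz":-1.5,"gripper":1},
    {"tx":-1.1,"ty":-4.4,"tz":0,"wx":0,"wy":0,"wz":-1.5,"gripper":1},
    {"tx":-1.1,"ty":-4.4,"tz":0,"wx":0,"wy":0,"wz":-1.5,"gripper":1},
    {"tx":-1.1,"ty":-4.4,"tz":0,"wx":0,"wy":0,"wz":-1.5,"gripper":1},
    {"tx":-1.1,"ty":-4.4,"tz":0,"wx":0,"wy":0,"wz":-1.5,"gripper":1},
    {"tx":-1.1,"ty":-4.4,"tz":0,"wx":0,"wy":0,"wz":-1.5,"gripper":1},
    {"tx":-1.1,"ty":-4.4,"tz":0,"wx":0,"wy":0,"wz":-1.1,"gripper":1},
  ],
)

```text
clock: 30.8
position: [0.5004, -0.1808, 0.1888]
tool_rot: [-0.026, 0.927, 0.369, 0.063]
contact_force: [0.6, 0.1, -1.0]
grip_width: 0.0521
```

Emit:
carry_out(
  targets=[
    {"tx":-1.1,"ty":-4.4,"tz":-1,"wx":0,"wy":0,"wz":0,"gripper":1},
    {"tx":-1.0,"ty":-3.9,"tz":-3,"wx":0,"wy":0,"wz":0,"gripper":1},
    {"tx":0,"ty":0,"tz":-3,"wx":0,"wy":0,"wz":0,"gripper":1},
    {"tx":0,"ty":0,"tz":0,"wx":0,"wy":0,"wz":0,"gripper":1},
    {"tx":0,"ty":0,"tz":0,"wx":0,"wy":0,"wz":0,"gripper":1},
  ],
)

```text
clock: 31.42
position: [0.481, -0.2626, 0.1203]
tool_rot: [-0.026, 0.927, 0.37, 0.064]
contact_force: [-0.5, -0.1, -1.8]
grip_width: 0.0518
```

```bash
python3 - <<'E'
from goal import *
print(pose()[1],get_obs()["grip_width"],get_obs()["contact_force"],get_obs()["qpos"].round(2))
s=delta((.4803,-.2646,.045),-46.5,8)
E
```

```text
[ 0.48096059 -0.2626333   0.12031232] 0.051750070237985696 [-0.50043695 -0.06423307 -1.7930454 ] [-0.05  0.48  0.72  2.   -0.61  0.84  0.23]
shift cm [ 0.13 -0.01 -9.41] turn [ 0.1 -0.1 -0. ] |turn| 0.1
```

Emit:
carry_out(
  targets=[
    {"tx":0.1,"ty":0,"tz":-3.5,"wx":0,"wy":0,"wz":0,"gripper":1},
    {"tx":0,"ty":0,"tz":-3.5,"wx":0,"wy":0,"wz":0,"gripper":1},
    {"tx":0,"ty":0,"tz":-1.8,"wx":0,"wy":0,"wz":0,"gripper":1},
    {"tx":0,"ty":0,"tz":-0.6,"wx":0,"wy":0,"wz":0,"gripper":1},
    {"tx":0,"ty":0,"tz":0,"wx":0,"wy":0,"wz":0,"gripper":1},
    {"tx":0,"ty":0,"tz":0,"wx":0,"wy":0,"wz":0,"gripper":1},
  ],
)

```text
clock: 32.17
position: [0.4826, -0.2634, 0.0273]
tool_rot: [-0.025, 0.927, 0.37, 0.065]
contact_force: [0.7, 0.1, -1.8]
grip_width: 0.052
```

```bash
python3 - <<'E'
from goal import *
print(pose()[1],get_obs()["grip_width"],get_obs()["contact_force"])
s=delta((.4803,-.2646,.044),-46.5,8)
E
```

```text
[ 0.48260536 -0.26338531  0.02730298] 0.05198269008697108 [ 0.68092934  0.09357672 -1.75171067]
shift cm [-0.04  0.06 -0.21] turn [0.1 0.  0. ] |turn| 0.1
```

Emit:
carry_out(
  targets=[
    {"tx":0,"ty":0,"tz":-0.2,"wx":0,"wy":0,"wz":0,"gripper":1},
    {"tx":0,"ty":0,"tz":0,"wx":0,"wy":0,"wz":0,"gripper":1},
    {"tx":0,"ty":0,"tz":0,"wx":0,"wy":0,"wz":0,"gripper":-1},
    {"tx":0,"ty":0,"tz":0,"wx":0,"wy":0,"wz":0,"gripper":-1},
    {"tx":0,"ty":0,"tz":0,"wx":0,"wy":0,"wz":0,"gripper":-1},
    {"tx":0,"ty":0,"tz":0,"wx":0,"wy":0,"wz":0,"gripper":-1},
    {"tx":0,"ty":0,"tz":3,"wx":0,"wy":0,"wz":0,"gripper":-1},
    {"tx":0,"ty":0,"tz":5,"wx":0,"wy":0,"wz":0,"gripper":-1},
    {"tx":0,"ty":0,"tz":4,"wx":0,"wy":0,"wz":0,"gripper":-1},
  ],
)

```text
clock: 33.3
position: [0.4818, -0.2632, 0.1457]
tool_rot: [-0.025, 0.927, 0.37, 0.064]
contact_force: [-0.2, 0.0, -0.1]
grip_width: 0.0918
```

Emit:
carry_out(
  targets=[
    {"tx":0,"ty":0,"tz":0,"wx":5.7,"wy":-6.0,"wz":0,"gripper":-1},
    {"tx":0,"ty":0,"tz":0,"wx":5.7,"wy":-6.0,"wz":0,"gripper":-1},
    {"tx":0,"ty":0,"tz":0,"wx":5.8,"wy":-6.1,"wz":0,"gripper":-1},
    {"tx":0,"ty":0,"tz":0,"wx":0,"wy":0,"wz":0,"gripper":-1},
    {"tx":0,"ty":0,"tz":0,"wx":0,"wy":0,"wz":0,"gripper":-1},
  ],
)

```text
clock: 33.92
position: [0.4823, -0.2625, 0.1442]
tool_rot: [-0.105, 0.891, 0.356, 0.262]
contact_force: [-0.6, 0.7, 0.2]
grip_width: 0.0919
```

```bash
python3 - <<'E'
from goal import *
from meas import *
print(pose()[1],get_obs()["qpos"].round(2))
for n in("side","scene"):
    c=cam(n); save(c,f"r_{n}.png",(50,130,330,330) if n=="scene" else (200,180,440,360),2.8); tops(c,lo=.054,hi=.067,box=(.42,.55,-.32,-.2),zp=.06)
s=delta((.4803,-.2646,.044),-46.5,33)
E
```

```text
[ 0.48228342 -0.26254071  0.14423893] [ 0.33  0.46  0.54  2.04 -1.01  1.02  0.71]
[317. 251.] 272 z med 0.0592 rect ((479.0474853515625, -270.7209167480469), (58.13842010498047, 55.272560119628906), 43.66752243041992)
[218. 230.] 426 z med 0.0609 rect ((483.9058837890625, -264.24029541015625), (54.368255615234375, 58.80717468261719), 41.60821533203125)
shift cm [  0.48   0.41 -11.65] turn [ 0.1 -0.1 -0.2] |turn| 0.3
```

View pics/r_scene.png

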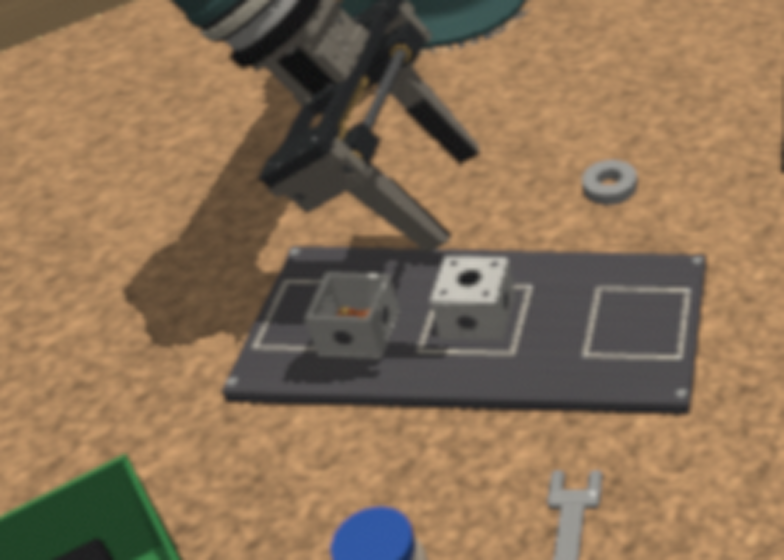

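The picture shows housing A has been knocked about 4–5 cm along the row, still upright and open side up. It is now between bays 3 and 2. It leaves enough clearance for B's turns, so I'll finish B first and then put A back.

```bash
python3 - <<'E'
from meas import *
for n in("side","scene"):
    c=cam(n); tops(c,lo=.05,hi=.067,box=(.3,.55,-.45,-.2),zp=.06)
E
```

```text
[317. 251.] 299 z med 0.059 rect ((478.0636901855469, -273.356201171875), (62.85793685913086, 57.54429244995117), 43.05073547363281)
[308. 275.] 216 z med 0.0571 rect ((427.4481201171875, -352.71649169921875), (61.81974792480469, 58.36491012573242), 41.453792572021484)
[218. 231.] 463 z med 0.0607 rect ((485.8760986328125, -264.66204833984375), (55.040775299072266, 63.596195220947266), 43.94757080078125)
[174. 237.] 325 z med 0.0584 rect ((434.3083190917969, -344.47784423828125), (57.464176177978516, 62.767578125), 43.123233795166016)
```

Emit:
carry_out(
  targets=[
    {"tx":0.3,"ty":0.2,"tz":-3,"wx":0,"wy":0,"wz":0,"gripper":-1},
    {"tx":0.2,"ty":0.2,"tz":-3,"wx":0,"wy":0,"wz":0,"gripper":-1},
    {"tx":0,"ty":0,"tz":-2,"wx":0,"wy":0,"wz":0,"gripper":-1},
    {"tx":0,"ty":0,"tz":0,"wx":0,"wy":0,"wz":0,"gripper":-1},
    {"tx":0,"ty":0,"tz":0,"wx":0,"wy":0,"wz":0,"gripper":-1},
  ],
)

```text
clock: 34.75
position: [0.4875, -0.2588, 0.065]
tool_rot: [-0.105, 0.891, 0.356, 0.263]
contact_force: [-0.1, -1.1, 0.5]
grip_width: 0.0921
```

```bash
python3 - <<'E'
from goal import *
print(pose()[1],get_obs()["qpos"].round(2))
c=cam("scene"); save(c,"s_scene.png",(50,130,330,330),2.8)
s=delta((.4803,-.2646,.044),-46.5,33)
E
```

```text
[ 0.48749471 -0.25884429  0.06497508] [ 0.38  0.6   0.47  2.06 -1.16  0.94  0.88]
shift cm [ 0.03  0.16 -3.72] turn [ 0.1 -0.  -0. ] |turn| 0.2
```

View pics/s_scene.png

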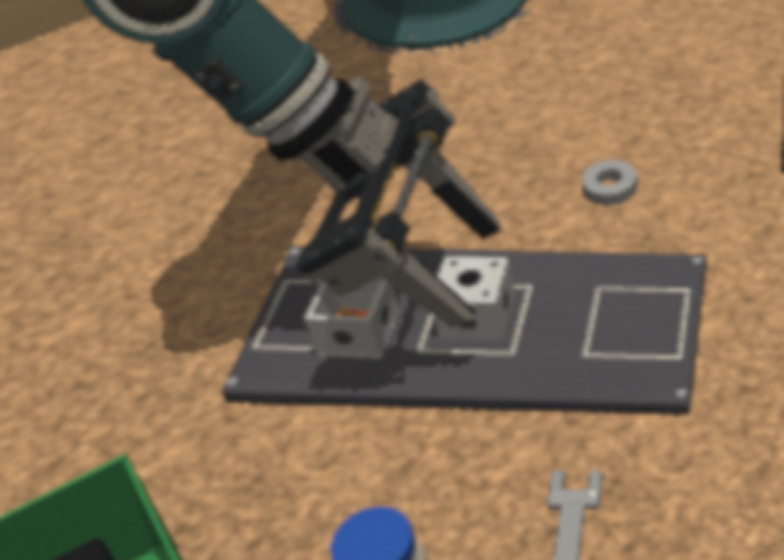

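Emit:
carry_out(
  targets=[
    {"tx":0,"ty":0.1,"tz":-1.3,"wx":0,"wy":0,"wz":0,"gripper":-1},
    {"tx":0,"ty":0,"tz":-1.2,"wx":0,"wy":0,"wz":0,"gripper":-1},
    {"tx":0,"ty":0,"tz":0,"wx":0,"wy":0,"wz":0,"gripper":-1},
  ],
)

```text
clock: 35.17
position: [0.4861, -0.2575, 0.038]
tool_rot: [-0.106, 0.891, 0.355, 0.262]
contact_force: [0.4, 0.6, -0.2]
grip_width: 0.092
```

```bash
python3 - <<'E'
from goal import *
print(pose()[1],get_obs()["qpos"].round(2),get_obs()["contact_force"])
c=cam("side"); save(c,"t_side.png",(200,180,440,360),3)
s=delta((.4803,-.2646,.044),-46.5,33)
E
```

```text
[ 0.48614157 -0.25747084  0.03798214] [ 0.4   0.65  0.44  2.06 -1.2   0.92  0.94] [ 0.43717469  0.56280024 -0.22611254]
shift cm [ 0.14  0.03 -1.04] turn [ 0.  -0.2  0. ] |turn| 0.2
```

View pics/t_side.png

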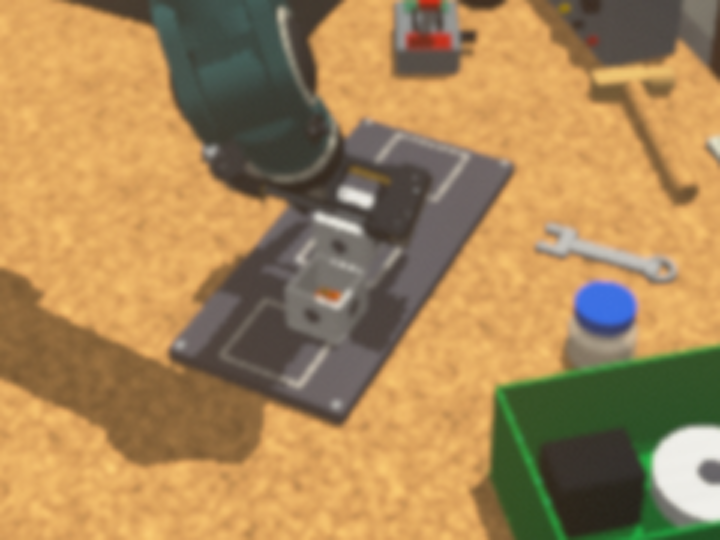

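No contact so far. I'll finish the descent and grip.

Emit:
carry_out(
  targets=[
    {"tx":0.1,"ty":0,"tz":-1.0,"wx":0,"wy":0,"wz":0,"gripper":-1},
    {"tx":0,"ty":0,"tz":0,"wx":0,"wy":0,"wz":0,"gripper":-1},
    {"tx":0,"ty":0,"tz":0,"wx":0,"wy":0,"wz":0,"gripper":1},
    {"tx":0,"ty":0,"tz":0,"wx":0,"wy":0,"wz":0,"gripper":1},
    {"tx":0,"ty":0,"tz":0,"wx":0,"wy":0,"wz":0,"gripper":1},
    {"tx":0,"ty":0,"tz":0,"wx":0,"wy":0,"wz":0,"gripper":1},
    {"tx":0,"ty":0,"tz":0,"wx":0,"wy":0,"wz":0,"gripper":1},
  ],
)

```text
clock: 36.1
position: [0.4879, -0.258, 0.0293]
tool_rot: [-0.105, 0.891, 0.355, 0.263]
contact_force: [0.1, 0.0, 0.5]
grip_width: 0.0517
```

```bash
python3 - <<'E'
from goal import *
print(get_obs()["grip_width"],get_obs()["qpos"].round(2),get_obs()["contact_force"])
s=delta((.4803,-.2646,.044),-46.5,33)
E
```

```text
0.0516722912913906 [ 0.41  0.67  0.43  2.06 -1.22  0.91  0.96] [0.11177788 0.03823876 0.54160554]
shift cm [-0.01  0.05 -0.13] turn [ 0.1 -0.1 -0. ] |turn| 0.1
```

Emit:
carry_out(
  targets=[
    {"tx":0,"ty":0,"tz":2,"wx":0,"wy":0,"wz":0,"gripper":1},
    {"tx":0,"ty":0,"tz":4,"wx":0,"wy":0,"wz":0,"gripper":1},
    {"tx":0,"ty":0,"tz":5,"wx":0,"wy":0,"wz":0,"gripper":1},
    {"tx":0,"ty":0,"tz":2,"wx":-6.9,"wy":7.2,"wz":0,"gripper":1},
    {"tx":0,"ty":0,"tz":0,"wx":-6.9,"wy":7.2,"wz":0,"gripper":1},
    {"tx":0,"ty":0,"tz":0,"wx":-6.9,"wy":7.2,"wz":0,"gripper":1},
    {"tx":0,"ty":0,"tz":0,"wx":-6.9,"wy":7.2,"wz":0,"gripper":1},
    {"tx":0,"ty":0,"tz":0,"wx":-6.9,"wy":7.2,"wz":0,"gripper":1},
    {"tx":0,"ty":0,"tz":0,"wx":-6.9,"wy":7.3,"wz":0,"gripper":1},
    {"tx":0,"ty":0,"tz":0,"wx":-6.9,"wy":7.3,"wz":0,"gripper":1},
  ],
)

```text
clock: 37.35
position: [0.4887, -0.2571, 0.1595]
tool_rot: [0.121, 0.879, 0.352, -0.296]
contact_force: [0.3, 0.2, -2.8]
grip_width: 0.0516
```

Emit:
carry_out(
  targets=[
    {"tx":0,"ty":0,"tz":0,"wx":-6.9,"wy":7.3,"wz":0,"gripper":1},
    {"tx":0,"ty":0,"tz":0,"wx":-6.9,"wy":7.3,"wz":0,"gripper":1},
    {"tx":0,"ty":0,"tz":0,"wx":0,"wy":0,"wz":0,"gripper":1},
    {"tx":0,"ty":0,"tz":0,"wx":0,"wy":0,"wz":0,"gripper":1},
  ],
)

```text
clock: 37.85
position: [0.4873, -0.2589, 0.1601]
tool_rot: [0.178, 0.816, 0.326, -0.443]
contact_force: [-0.4, -0.4, -0.7]
grip_width: 0.0517
```

```bash
python3 - <<'E'
from goal import *
print(pose()[1],get_obs()["qpos"].round(2),get_obs()["grip_width"]); delta((.4854,-.2598,.043),-46.5,-57)
c=cam("scene");save(c,"u_scene.png",(50,130,330,330),2.8)
E
```

```text
[ 0.4872533  -0.25891387  0.16011415] [-0.54  0.99  0.94  1.65  0.1   1.34 -0.53] 0.051689450747569345
shift cm [ -1.34  -1.19 -12.75] turn [ 0.1  0.1 -0.1] |turn| 0.1
```

View pics/u_scene.png

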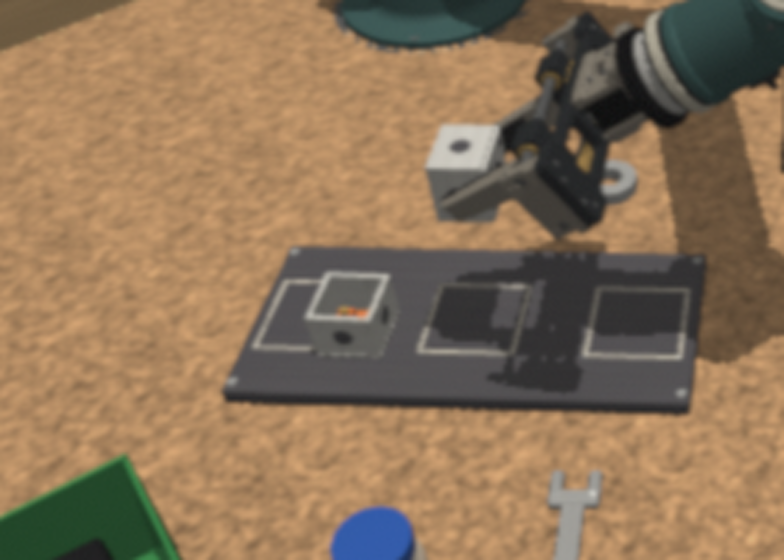

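Emit:
carry_out(
  targets=[
    {"tx":-0.7,"ty":-0.6,"tz":-3,"wx":0,"wy":0,"wz":0,"gripper":1},
    {"tx":-0.6,"ty":-0.6,"tz":-3,"wx":0,"wy":0,"wz":0,"gripper":1},
    {"tx":0,"ty":0,"tz":-3,"wx":0,"wy":0,"wz":0,"gripper":1},
    {"tx":0,"ty":0,"tz":-2,"wx":0,"wy":0,"wz":0,"gripper":1},
    {"tx":0,"ty":0,"tz":-1,"wx":0,"wy":0,"wz":0,"gripper":1},
    {"tx":0,"ty":0,"tz":0,"wx":0,"wy":0,"wz":0,"gripper":1},
    {"tx":0,"ty":0,"tz":0,"wx":0,"wy":0,"wz":0,"gripper":1},
  ],
)

```text
clock: 38.78
position: [0.4754, -0.2702, 0.0402]
tool_rot: [0.179, 0.815, 0.326, -0.443]
contact_force: [-0.2, 0.4, -1.5]
grip_width: 0.052
```

```bash
python3 - <<'E'
from goal import *
print(get_obs()["contact_force"],get_obs()["grip_width"]); delta((.4854,-.2598,.042),-46.5,-57)
E
```

```text
[-0.15845473  0.4463321  -1.46504188] 0.05197747380458475
shift cm [-0.15 -0.05 -0.85] turn [ 0.2 -0.  -0.2] |turn| 0.2
```

Emit:
carry_out(
  targets=[
    {"tx":-0.1,"ty":0,"tz":-0.4,"wx":0,"wy":0,"wz":0,"gripper":1},
    {"tx":0,"ty":0,"tz":-0.4,"wx":0,"wy":0,"wz":0,"gripper":1},
    {"tx":0,"ty":0,"tz":0,"wx":0,"wy":0,"wz":0,"gripper":1},
    {"tx":0,"ty":0,"tz":0,"wx":0,"wy":0,"wz":0,"gripper":-1},
    {"tx":0,"ty":0,"tz":0,"wx":0,"wy":0,"wz":0,"gripper":-1},
    {"tx":0,"ty":0,"tz":0,"wx":0,"wy":0,"wz":0,"gripper":-1},
    {"tx":0,"ty":0,"tz":0,"wx":0,"wy":0,"wz":0,"gripper":-1},
    {"tx":0,"ty":0,"tz":3,"wx":0,"wy":0,"wz":0,"gripper":-1},
    {"tx":0,"ty":0,"tz":5,"wx":0,"wy":0,"wz":0,"gripper":-1},
    {"tx":0,"ty":0,"tz":5,"wx":0,"wy":0,"wz":0,"gripper":-1},
  ],
)

```text
clock: 40.02
position: [0.4735, -0.27, 0.1625]
tool_rot: [0.178, 0.815, 0.327, -0.444]
contact_force: [0.8, 0.9, -0.7]
grip_width: 0.0917
```

Emit:
carry_out(
  targets=[
    {"tx":0,"ty":0,"tz":0,"wx":6.9,"wy":-7.2,"wz":0,"gripper":-1},
    {"tx":0,"ty":0,"tz":0,"wx":6.9,"wy":-7.2,"wz":0,"gripper":-1},
    {"tx":0,"ty":0,"tz":0,"wx":6.9,"wy":-7.2,"wz":0,"gripper":-1},
    {"tx":0,"ty":0,"tz":0,"wx":6.9,"wy":-7.2,"wz":0,"gripper":-1},
    {"tx":0,"ty":0,"tz":0,"wx":6.9,"wy":-7.2,"wz":0,"gripper":-1},
    {"tx":0,"ty":0,"tz":0,"wx":6.9,"wy":-7.3,"wz":0,"gripper":-1},
    {"tx":0,"ty":0,"tz":0,"wx":6.9,"wy":-7.3,"wz":0,"gripper":-1},
    {"tx":0,"ty":0,"tz":0,"wx":6.9,"wy":-7.3,"wz":0,"gripper":-1},
    {"tx":0,"ty":0,"tz":0,"wx":6.9,"wy":-7.3,"wz":0,"gripper":-1},
    {"tx":0,"ty":0,"tz":0,"wx":0,"wy":0,"wz":0,"gripper":-1},
  ],
)

```text
clock: 41.28
position: [0.4701, -0.2739, 0.16]
tool_rot: [-0.104, 0.892, 0.352, 0.262]
contact_force: [-0.2, -0.6, 0.3]
grip_width: 0.0917
```

```bash
python3 - <<'E'
from goal import *
from meas import *
print(pose()[1],get_obs()["qpos"].round(2)); delta((.4774,-.2674,.044),-46.5,33)
for n in("side","scene"):
    c=cam(n); save(c,f"v_{n}.png",(50,130,330,330) if n=="scene" else (200,180,440,360),2.8); tops(c,lo=.061,hi=.076,box=(.42,.55,-.32,-.2),zp=.068)
E
```

```text
[ 0.47014883 -0.27386827  0.15996416] [ 0.39  0.42  0.5   2.03 -0.95  1.02  0.68]
shift cm [  1.48   1.36 -13.19] turn [ 0.2 -0.2  0.4] |turn| 0.5
[317. 248.] 232 z med 0.0674 rect ((479.0097961425781, -268.87030029296875), (48.1060791015625, 55.82027053833008), 43.24502182006836)
[217. 227.] 379 z med 0.069 rect ((483.44921875, -262.77850341796875), (47.396209716796875, 61.18678283691406), 43.77567672729492)
```

View pics/v_scene.png

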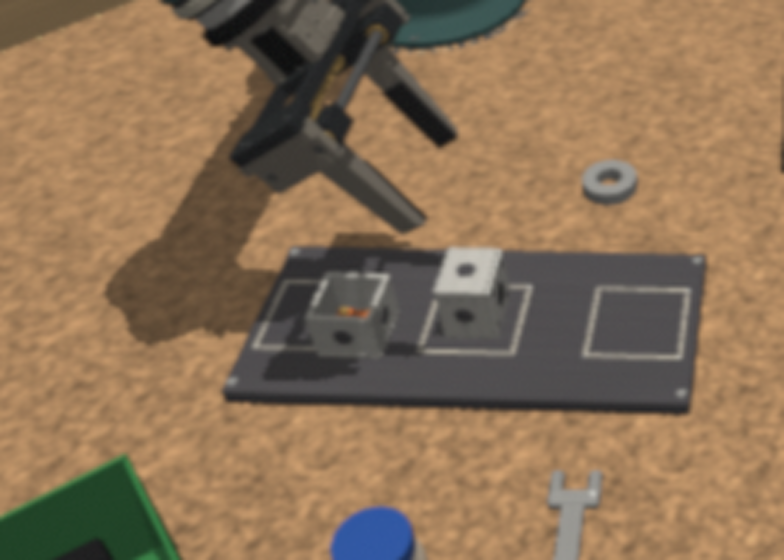

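B is on its side in bay 2. Now the second grasp.

Emit:
carry_out(
  targets=[
    {"tx":0.7,"ty":0.7,"tz":-3,"wx":0.2,"wy":-0.2,"wz":0.4,"gripper":-1},
    {"tx":0.8,"ty":0.7,"tz":-3,"wx":0,"wy":0,"wz":0,"gripper":-1},
    {"tx":0,"ty":0,"tz":-3,"wx":0,"wy":0,"wz":0,"gripper":-1},
    {"tx":0,"ty":0,"tz":-2,"wx":0,"wy":0,"wz":0,"gripper":-1},
    {"tx":0,"ty":0,"tz":0,"wx":0,"wy":0,"wz":0,"gripper":-1},
    {"tx":0,"ty":0,"tz":0,"wx":0,"wy":0,"wz":0,"gripper":-1},
  ],
)

```text
clock: 42.12
position: [0.4901, -0.2551, 0.0521]
tool_rot: [-0.106, 0.888, 0.361, 0.265]
contact_force: [-0.5, 0.1, 0.3]
grip_width: 0.0916
```

```bash
python3 - <<'E'
from goal import *
print(get_obs()["contact_force"],get_obs()["qpos"].round(2)); delta((.4774,-.2674,.044),-46.5,33)
E
```

```text
[-0.50121771  0.06799001  0.30945889] [ 0.43  0.62  0.4   2.06 -1.16  0.9   0.9 ]
shift cm [-0.52 -0.52 -2.41] turn [ 0.1  0.3 -0.7] |turn| 0.8
```

Emit:
carry_out(
  targets=[
    {"tx":-0.3,"ty":-0.3,"tz":-1.2,"wx":0.1,"wy":0.2,"wz":-0.7,"gripper":-1},
    {"tx":-0.2,"ty":-0.2,"tz":-1.2,"wx":0,"wy":0,"wz":0,"gripper":-1},
    {"tx":0,"ty":0,"tz":0,"wx":0,"wy":0,"wz":0,"gripper":-1},
    {"tx":0,"ty":0,"tz":0,"wx":0,"wy":0,"wz":0,"gripper":-1},
    {"tx":0,"ty":0,"tz":0,"wx":0,"wy":0,"wz":0,"gripper":1},
    {"tx":0,"ty":0,"tz":0,"wx":0,"wy":0,"wz":0,"gripper":1},
    {"tx":0,"ty":0,"tz":0,"wx":0,"wy":0,"wz":0,"gripper":1},
    {"tx":0,"ty":0,"tz":0,"wx":0,"wy":0,"wz":0,"gripper":1},
    {"tx":0,"ty":0,"tz":0,"wx":0,"wy":0,"wz":0,"gripper":1},
  ],
)

```text
clock: 43.25
position: [0.4839, -0.2609, 0.0273]
tool_rot: [-0.106, 0.891, 0.354, 0.264]
contact_force: [-0.4, -0.2, 0.2]
grip_width: 0.0518
```

```bash
python3 - <<'E'
from goal import *
print(get_obs()["contact_force"],get_obs()["grip_width"]); delta((.4774,-.2674,.044),-46.5,33)
E
```

```text
[-0.4116715  -0.15313316  0.19889264] 0.05182570358051196
shift cm [0.1  0.06 0.08] turn [-0.1  0.   0.1] |turn| 0.2
```

Emit:
carry_out(
  targets=[
    {"tx":0,"ty":0,"tz":2,"wx":0,"wy":0,"wz":0,"gripper":1},
    {"tx":0,"ty":0,"tz":4,"wx":0,"wy":0,"wz":0,"gripper":1},
    {"tx":0,"ty":0,"tz":5,"wx":0,"wy":0,"wz":0,"gripper":1},
    {"tx":0,"ty":0,"tz":2,"wx":-6.9,"wy":7.2,"wz":0,"gripper":1},
    {"tx":0,"ty":0,"tz":0,"wx":-6.9,"wy":7.2,"wz":0,"gripper":1},
    {"tx":0,"ty":0,"tz":0,"wx":-6.9,"wy":7.2,"wz":0,"gripper":1},
    {"tx":0,"ty":0,"tz":0,"wx":-6.9,"wy":7.2,"wz":0,"gripper":1},
    {"tx":0,"ty":0,"tz":0,"wx":-6.9,"wy":7.2,"wz":0,"gripper":1},
    {"tx":0,"ty":0,"tz":0,"wx":-6.9,"wy":7.3,"wz":0,"gripper":1},
    {"tx":0,"ty":0,"tz":0,"wx":-6.9,"wy":7.3,"wz":0,"gripper":1},
  ],
)

```text
clock: 44.5
position: [0.4847, -0.2601, 0.1575]
tool_rot: [0.121, 0.88, 0.351, -0.295]
contact_force: [-0.7, -0.0, -2.3]
grip_width: 0.0522
```

Emit:
carry_out(
  targets=[
    {"tx":0,"ty":0,"tz":0,"wx":-6.9,"wy":7.3,"wz":0,"gripper":1},
    {"tx":0,"ty":0,"tz":0,"wx":-6.9,"wy":7.3,"wz":0,"gripper":1},
    {"tx":0,"ty":0,"tz":0,"wx":0,"wy":0,"wz":0,"gripper":1},
    {"tx":0,"ty":0,"tz":0,"wx":0,"wy":0,"wz":0,"gripper":1},
  ],
)

```text
clock: 45.0
position: [0.4833, -0.2619, 0.158]
tool_rot: [0.178, 0.817, 0.325, -0.441]
contact_force: [0.2, -1.0, -0.8]
grip_width: 0.0517
```

```bash
python3 - <<'E'
from goal import *
print(pose()[1],get_obs()["grip_width"]); delta((.481,-.2639,.044),-46.5,-57)
c=cam("scene");save(c,"w_scene.png",(50,130,330,330),2.8)
E
```

```text
[ 0.48327431 -0.26186526  0.1580359 ] 0.0516907008117709
shift cm [ -1.38  -1.3  -12.44] turn [ 0.   0.3 -0. ] |turn| 0.3
```

View pics/w_scene.png

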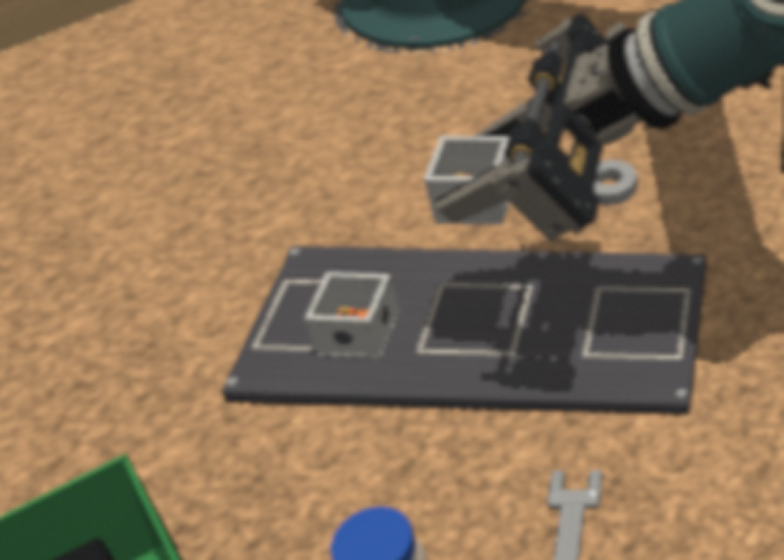

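Emit:
carry_out(
  targets=[
    {"tx":-0.7,"ty":-0.6,"tz":-3,"wx":0,"wy":0.3,"wz":0,"gripper":1},
    {"tx":-0.6,"ty":-0.6,"tz":-3,"wx":0,"wy":0,"wz":0,"gripper":1},
    {"tx":0,"ty":0,"tz":-3,"wx":0,"wy":0,"wz":0,"gripper":1},
    {"tx":0,"ty":0,"tz":-2,"wx":0,"wy":0,"wz":0,"gripper":1},
    {"tx":0,"ty":0,"tz":-0.8,"wx":0,"wy":0,"wz":0,"gripper":1},
    {"tx":0,"ty":0,"tz":0,"wx":0,"wy":0,"wz":0,"gripper":1},
    {"tx":0,"ty":0,"tz":0,"wx":0,"wy":0,"wz":0,"gripper":1},
  ],
)

```text
clock: 45.92
position: [0.4714, -0.2732, 0.0402]
tool_rot: [0.178, 0.815, 0.326, -0.444]
contact_force: [-0.5, 0.4, -0.6]
grip_width: 0.0517
```

```bash
python3 - <<'E'
from goal import *
print(get_obs()["contact_force"],get_obs()["grip_width"]); delta((.481,-.2639,.043),-46.5,-57)
E
```

```text
[-0.54713901  0.39740285 -0.58385825] 0.051661927771280834
shift cm [-0.19 -0.17 -0.75] turn [ 0.1 -0.1 -0.1] |turn| 0.2
```

Emit:
carry_out(
  targets=[
    {"tx":-0.1,"ty":-0.1,"tz":-0.4,"wx":0,"wy":0,"wz":0,"gripper":1},
    {"tx":0,"ty":0,"tz":-0.3,"wx":0,"wy":0,"wz":0,"gripper":1},
    {"tx":0,"ty":0,"tz":0,"wx":0,"wy":0,"wz":0,"gripper":1},
    {"tx":0,"ty":0,"tz":0,"wx":0,"wy":0,"wz":0,"gripper":-1},
    {"tx":0,"ty":0,"tz":0,"wx":0,"wy":0,"wz":0,"gripper":-1},
    {"tx":0,"ty":0,"tz":0,"wx":0,"wy":0,"wz":0,"gripper":-1},
    {"tx":0,"ty":0,"tz":0,"wx":0,"wy":0,"wz":0,"gripper":-1},
    {"tx":0,"ty":0,"tz":3,"wx":0,"wy":0,"wz":0,"gripper":-1},
    {"tx":0,"ty":0,"tz":5,"wx":0,"wy":0,"wz":0,"gripper":-1},
    {"tx":0,"ty":0,"tz":5,"wx":0,"wy":0,"wz":0,"gripper":-1},
  ],
)

```text
clock: 47.18
position: [0.4695, -0.274, 0.1635]
tool_rot: [0.177, 0.815, 0.326, -0.445]
contact_force: [1.0, 0.5, 0.0]
grip_width: 0.0918
```

Emit:
carry_out(
  targets=[
    {"tx":0,"ty":0,"tz":3,"wx":6.5,"wy":-6.9,"wz":0,"gripper":-1},
    {"tx":0,"ty":0,"tz":3,"wx":6.5,"wy":-6.9,"wz":0,"gripper":-1},
    {"tx":0,"ty":0,"tz":3,"wx":6.5,"wy":-6.9,"wz":0,"gripper":-1},
    {"tx":0,"ty":0,"tz":3,"wx":6.5,"wy":-6.9,"wz":0,"gripper":-1},
    {"tx":-1,"ty":-1,"tz":3,"wx":6.5,"wy":-6.9,"wz":0,"gripper":-1},
    {"tx":-1,"ty":-1,"tz":0,"wx":6.7,"wy":-6.9,"wz":0,"gripper":-1},
    {"tx":0,"ty":0,"tz":0,"wx":0,"wy":0,"wz":0,"gripper":-1},
    {"tx":0,"ty":0,"tz":0,"wx":0,"wy":0,"wz":0,"gripper":-1},
  ],
)

```text
clock: 48.18
position: [0.4497, -0.2935, 0.312]
tool_rot: [0.001, 0.929, 0.371, -0.001]
contact_force: [0.2, 0.7, 0.3]
grip_width: 0.0918
```

```bash
cat > bays.py <<'E'
from meas import *
def report(c,name):
    P=cloud(c); F=c["frame"]
    save(c,name)
    # housings rims
    tops(c,lo=.052,hi=.067,box=(.3,.66,-.45,-.1),zp=.06)
    m=((P[...,2]>.008)&(P[...,2]<.024)&(F.min(2)>105)).astype(np.uint8)
    m&=(np.ptp(F.astype(int),axis=2)<45).astype(np.uint8)
    n,l,st,ce=cv2.connectedComponentsWithStats(m,connectivity=8)
    for i in range(1,n):
        if st[i,4]>60: print("white",ce[i].round(),st[i,2:],rect(c,(l==i).astype(np.uint8),.016))
E
python3 - <<'E'
from bays import *
print(pose()[1])
c=cam("wrist"); report(c,"x_wrist.png")
E
```

```text
[ 0.44973748 -0.29354402  0.31196859]
[321. 127.] 518 z med 0.0605 rect ((480.4895935058594, -264.08935546875), (50.63267135620117, 51.68497085571289), 43.53733825683594)
[507. 129.] 743 z med 0.0606 rect ((637.674560546875, -435.81292724609375), (30.242952346801758, 45.700557708740234), 89.66178131103516)
[340. 196.] 556 z med 0.0601 rect ((430.80419921875, -345.316162109375), (54.49705505371094, 52.08438491821289), 42.036773681640625)
white [324.  33.] [ 66  51 678] ((571.0816040039062, -183.09951782226562), (57.53264617919922, 81.84246826171875), 43.55658721923828)
white [448.  40.] [ 30  32 378] ((668.975341796875, -310.9493408203125), (36.32909393310547, 36.781551361083984), 46.68390655517578)
white [513.  37.] [ 46  26 361] ((729.200927734375, -363.60162353515625), (29.24831771850586, 55.9940299987793), 29.066360473632812)
white [468.  39.] [15 14 63] ((688.7049560546875, -327.8659362792969), (18.637094497680664, 11.671159744262695), 9.107084274291992)
white [482.  39.] [13 14 62] ((699.3171997070312, -341.1687316894531), (15.651410102844238, 15.313673973083496), 51.99506378173828)
white [180.  57.] [  39   42 1012] ((414.2133483886719, -73.38580322265625), (50.66254806518555, 49.39468765258789), 37.272159576416016)
white [324. 121.] [ 61  61 961] ((481.9233703613281, -267.72698974609375), (81.49107360839844, 82.20408630371094), 43.54170608520508)
white [325. 133.] [ 44  44 122] ((477.73565673828125, -267.48309326171875), (58.636077880859375, 59.77224349975586), 43.521358489990234)
white [321. 223.] [ 55  51 329] ((383.8717346191406, -361.5869140625), (80.39924621582031, 81.27207946777344), 43.50367736816406)
```

View pics/x_wrist.png

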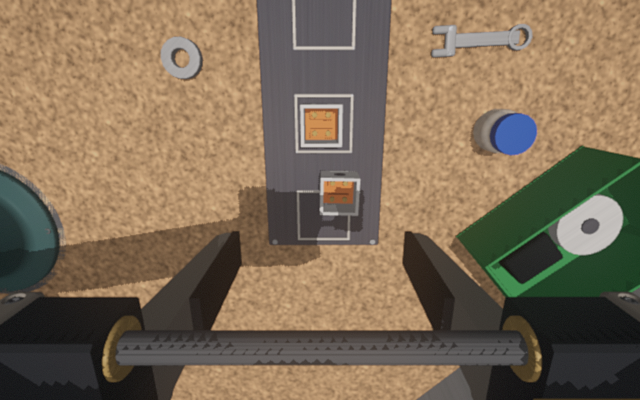

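The wrist view shows B's rim at (321,125), centred in bay 2 within about 4 mm and square to it. A is at (340,193), i.e. (0.431, −0.345) at 42°, partly out of bay 3. I'll regrip A upright and put it back in bay 3.

```bash
python3 - <<'E'
from goal import *
s=delta((.4308,-.3453,.042),-48,0)
E
```

```text
shift cm [ -1.96  -5.25 -28.86] turn [ 0.2 -0.1 -1.6] |turn| 1.6
```

Emit:
carry_out(
  targets=[
    {"tx":-0.7,"ty":-1.8,"tz":-4,"wx":0.2,"wy":-0.1,"wz":-1.6,"gripper":-1},
    {"tx":-0.7,"ty":-1.8,"tz":-4,"wx":0,"wy":0,"wz":0,"gripper":-1},
    {"tx":-0.6,"ty":-1.7,"tz":-4,"wx":0,"wy":0,"wz":0,"gripper":-1},
    {"tx":0,"ty":0,"tz":-4,"wx":0,"wy":0,"wz":0,"gripper":-1},
    {"tx":0,"ty":0,"tz":-4,"wx":0,"wy":0,"wz":0,"gripper":-1},
    {"tx":0,"ty":0,"tz":-3,"wx":0,"wy":0,"wz":0,"gripper":-1},
    {"tx":0,"ty":0,"tz":0,"wx":0,"wy":0,"wz":0,"gripper":-1},
    {"tx":0,"ty":0,"tz":0,"wx":0,"wy":0,"wz":0,"gripper":-1},
  ],
)

```text
clock: 49.22
position: [0.4307, -0.3468, 0.0825]
tool_rot: [0.0, 0.934, 0.359, 0.0]
contact_force: [-0.6, -0.1, 0.3]
grip_width: 0.0916
```

```bash
python3 - <<'E'
from goal import *
s=delta((.4308,-.3453,.042),-48,0)
c=cam("scene");save(c,"y_scene.png",(50,130,330,330),2.8)
E
```

```text
shift cm [ 0.01  0.15 -5.95] turn [ 0.  0. -0.] |turn| 0.0
```

View pics/y_scene.png

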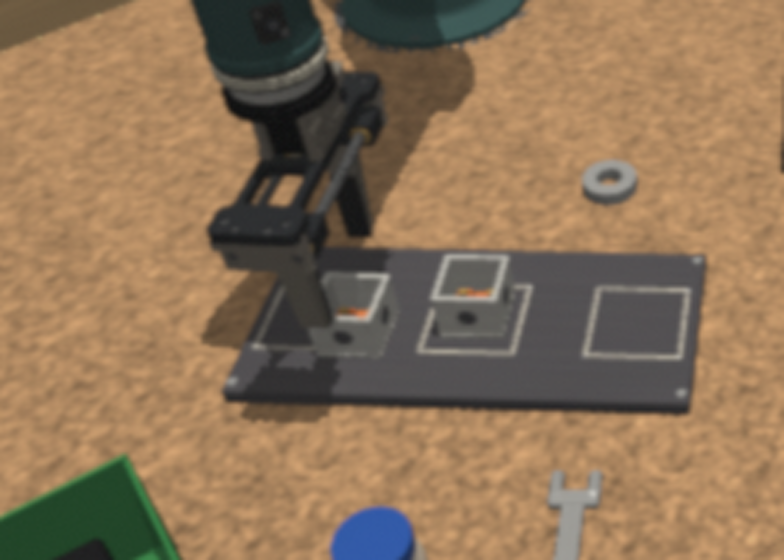

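Emit:
carry_out(
  targets=[
    {"tx":0,"ty":0.1,"tz":-2.5,"wx":0,"wy":0,"wz":0,"gripper":-1},
    {"tx":0,"ty":0,"tz":-2,"wx":0,"wy":0,"wz":0,"gripper":-1},
    {"tx":0,"ty":0,"tz":-1.3,"wx":0,"wy":0,"wz":0,"gripper":-1},
    {"tx":0,"ty":0,"tz":0,"wx":0,"wy":0,"wz":0,"gripper":-1},
    {"tx":0,"ty":0,"tz":0,"wx":0,"wy":0,"wz":0,"gripper":1},
    {"tx":0,"ty":0,"tz":0,"wx":0,"wy":0,"wz":0,"gripper":1},
    {"tx":0,"ty":0,"tz":0,"wx":0,"wy":0,"wz":0,"gripper":1},
    {"tx":0,"ty":0,"tz":0,"wx":0,"wy":0,"wz":0,"gripper":1},
    {"tx":0,"ty":0,"tz":0,"wx":0,"wy":0,"wz":0,"gripper":1},
  ],
)

```text
clock: 50.4
position: [0.43, -0.346, 0.0244]
tool_rot: [0.0, 0.934, 0.358, 0.001]
contact_force: [0.9, 0.0, 1.7]
grip_width: 0.0519
```

```bash
python3 - <<'E'
from goal import *
R,p=pose(); print(p,"gp h",p[2]+.019,get_obs()["grip_width"],get_obs()["contact_force"])
s=delta((.383,-.360,p[2]+.019),-46.5,0)
E
```

```text
[ 0.42999803 -0.34601532  0.02440322] gp h 0.04340321511002235 0.051864313459075904 [0.90170191 0.01822942 1.7110327 ]
shift cm [-4.7 -1.4 -0. ] turn [0.  0.1 1.6] |turn| 1.6
```

Emit:
carry_out(
  targets=[
    {"tx":0,"ty":0,"tz":1.5,"wx":0,"wy":0,"wz":0,"gripper":1},
    {"tx":0,"ty":0,"tz":1.5,"wx":0,"wy":0,"wz":0,"gripper":1},
    {"tx":-1.6,"ty":-0.5,"tz":0,"wx":0,"wy":0,"wz":0.8,"gripper":1},
    {"tx":-1.6,"ty":-0.5,"tz":0,"wx":0,"wy":0,"wz":0.8,"gripper":1},
    {"tx":-1.5,"ty":-0.4,"tz":0,"wx":0,"wy":0,"wz":0,"gripper":1},
    {"tx":0,"ty":0,"tz":0,"wx":0,"wy":0,"wz":0,"gripper":1},
    {"tx":0,"ty":0,"tz":0,"wx":0,"wy":0,"wz":0,"gripper":1},
  ],
)

```text
clock: 51.28
position: [0.3835, -0.3598, 0.0544]
tool_rot: [0.0, 0.929, 0.371, 0.001]
contact_force: [0.1, 0.3, -2.1]
grip_width: 0.052
```

```bash
python3 - <<'E'
from goal import *
R,p=pose(); print(p,get_obs()["grip_width"],get_obs()["contact_force"])
s=delta((.383,-.360,.0434),-46.5,0)
E
```

```text
[ 0.38354207 -0.35984115  0.05441605] 0.05200852061964221 [ 0.13133891  0.32055573 -2.1338632 ]
shift cm [-0.05 -0.02 -3.  ] turn [-0.   0.1 -0. ] |turn| 0.1
```

Emit:
carry_out(
  targets=[
    {"tx":0,"ty":0,"tz":-1.5,"wx":0,"wy":0,"wz":0,"gripper":1},
    {"tx":0,"ty":0,"tz":-1,"wx":0,"wy":0,"wz":0,"gripper":1},
    {"tx":0,"ty":0,"tz":-0.4,"wx":0,"wy":0,"wz":0,"gripper":1},
    {"tx":0,"ty":0,"tz":-0.1,"wx":0,"wy":0,"wz":0,"gripper":1},
    {"tx":0,"ty":0,"tz":0,"wx":0,"wy":0,"wz":0,"gripper":1},
    {"tx":0,"ty":0,"tz":0,"wx":0,"wy":0,"wz":0,"gripper":-1},
    {"tx":0,"ty":0,"tz":0,"wx":0,"wy":0,"wz":0,"gripper":-1},
    {"tx":0,"ty":0,"tz":0,"wx":0,"wy":0,"wz":0,"gripper":-1},
    {"tx":0,"ty":0,"tz":0,"wx":0,"wy":0,"wz":0,"gripper":-1},
  ],
)

```text
clock: 52.4
position: [0.3829, -0.36, 0.0241]
tool_rot: [0.0, 0.929, 0.371, 0.0]
contact_force: [0.3, -0.0, -0.1]
grip_width: 0.0897
```

Emit:
carry_out(
  targets=[
    {"tx":0,"ty":0,"tz":3,"wx":0,"wy":0,"wz":0,"gripper":-1},
    {"tx":0,"ty":0,"tz":5,"wx":0,"wy":0,"wz":0,"gripper":-1},
    {"tx":0,"ty":0,"tz":5,"wx":0,"wy":0,"wz":0,"gripper":-1},
    {"tx":1,"ty":1,"tz":5,"wx":0,"wy":0,"wz":0,"gripper":-1},
    {"tx":2,"ty":2,"tz":5,"wx":0,"wy":0,"wz":0,"gripper":-1},
    {"tx":3,"ty":3,"tz":5,"wx":0,"wy":0,"wz":0,"gripper":-1},
    {"tx":1,"ty":1,"tz":2,"wx":0,"wy":0,"wz":0,"gripper":-1},
    {"tx":0,"ty":0,"tz":0,"wx":0,"wy":0,"wz":0,"gripper":-1},
    {"tx":0,"ty":0,"tz":0,"wx":0,"wy":0,"wz":0,"gripper":-1},
  ],
)

```text
clock: 53.52
position: [0.4502, -0.2917, 0.3208]
tool_rot: [-0.0, 0.929, 0.37, -0.0]
contact_force: [-0.8, 0.4, 0.2]
grip_width: 0.0919
```

```bash
python3 - <<'E'
from bays import *
print(pose()[1])
c=cam("wrist"); report(c,"z_wrist.png")
E
```

```text
[ 0.45017729 -0.29169655  0.32075308]
[322. 126.] 566 z med 0.0604 rect ((480.8849182128906, -263.98779296875), (51.76993179321289, 51.92987060546875), 43.4710578918457)
[504. 130.] 707 z med 0.0606 rect ((637.7090454101562, -435.8202819824219), (46.13667297363281, 29.979188919067383), 0.9851092100143433)
[324. 225.] 551 z med 0.06 rect ((383.53289794921875, -359.0307922363281), (54.413795471191406, 52.026397705078125), 43.468353271484375)
white [324.  34.] [ 64  54 669] ((572.981689453125, -181.48834228515625), (62.417579650878906, 81.67708587646484), 43.62207794189453)
white [475.  42.] [ 97  32 832] ((699.4594116210938, -342.259521484375), (35.573184967041016, 126.58673095703125), 44.774295806884766)
white [184.  60.] [ 38  41 968] ((414.6443176269531, -73.29984283447266), (50.49427795410156, 49.3160400390625), 37.46599578857422)
white [325. 123.] [ 60  60 962] ((481.83428955078125, -267.94244384765625), (81.83741760253906, 82.33219909667969), 43.47003936767578)
white [312. 199.] [ 50  49 185] ((382.3363342285156, -358.3314208984375), (78.31179809570312, 73.42913055419922), 43.46908187866211)
white [348. 224.] [  9  53 114] ((403.6234130859375, -388.12982177734375), (85.15391540527344, 12.538317680358887), 44.5109748840332)
```

View pics/z_wrist.png

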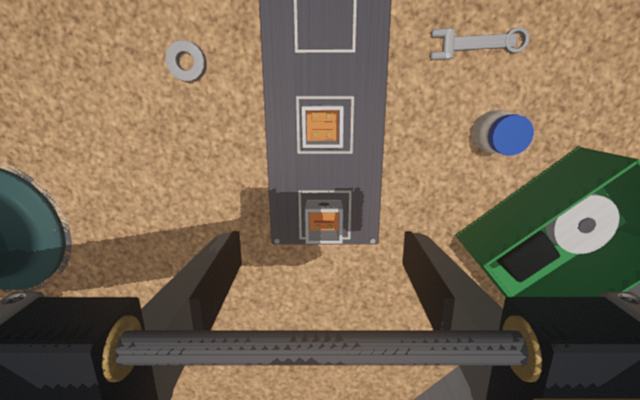

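A is back in bay 3: rim at (0.3835, −0.359), bay centre at (0.384, −0.3615), edges parallel. B is unchanged. Both housings are loaded, so I'll throw the lever back to on, approaching from the red side.

Emit:
carry_out(
  targets=[
    {"tx":2.9,"ty":3.8,"tz":0,"wx":0,"wy":0,"wz":3.9,"gripper":1},
    {"tx":2.9,"ty":3.8,"tz":0,"wx":0,"wy":0,"wz":3.9,"gripper":1},
    {"tx":2.9,"ty":3.8,"tz":-3,"wx":0,"wy":0,"wz":3.9,"gripper":1},
    {"tx":2.9,"ty":3.8,"tz":-3,"wx":0,"wy":0,"wz":3.9,"gripper":1},
    {"tx":2.9,"ty":3.8,"tz":-3,"wx":0,"wy":0,"wz":3.9,"gripper":1},
    {"tx":2.9,"ty":3.8,"tz":-3,"wx":0,"wy":0,"wz":3.9,"gripper":1},
    {"tx":2.8,"ty":3.8,"tz":-3,"wx":0,"wy":0,"wz":3.8,"gripper":1},
    {"tx":0,"ty":0,"tz":0,"wx":0,"wy":0,"wz":0,"gripper":1},
    {"tx":0,"ty":0,"tz":0,"wx":0,"wy":0,"wz":0,"gripper":1},
  ],
)

```text
clock: 54.7
position: [0.6525, -0.0276, 0.1709]
tool_rot: [0.0, 0.816, 0.578, -0.001]
contact_force: [-0.8, 0.0, -0.1]
grip_width: 0.004
```

```bash
python3 - <<'E'
from h import *
R,p=pose();print(R.round(3),p,get_obs()["qpos"].round(2),get_obs()["grip_width"])
yv=np.array([.331,.944]);d=p[:2]-[.6725,.0333];print("rel y",d@yv,"rel x",d@[.944,-.331])
E
```

```text
[[ 0.333  0.943 -0.001]
 [ 0.943 -0.333 -0.001]
 [-0.001 -0.001 -1.   ]] [ 0.65246766 -0.02756603  0.17088693] [-0.46  0.58  0.64  1.67 -0.38  1.03 -0.04] 0.0040176307528210905
rel y -0.0640882350738718 rel x 0.0012361295578761557
```

Emit:
carry_out(
  targets=[
    {"tx":0,"ty":0,"tz":-4,"wx":0,"wy":0,"wz":0,"gripper":1},
    {"tx":0,"ty":0,"tz":-4,"wx":0,"wy":0,"wz":0,"gripper":1},
    {"tx":0,"ty":0,"tz":-1.5,"wx":0,"wy":0,"wz":0,"gripper":1},
    {"tx":0.17,"ty":0.47,"tz":0,"wx":0,"wy":0,"wz":0,"gripper":1},
    {"tx":0.17,"ty":0.47,"tz":0.05,"wx":0,"wy":0,"wz":0,"gripper":1},
    {"tx":0.18,"ty":0.52,"tz":0.42,"wx":0,"wy":0,"wz":0,"gripper":1},
    {"tx":0.18,"ty":0.52,"tz":0.36,"wx":0,"wy":0,"wz":0,"gripper":1},
    {"tx":0.21,"ty":0.6,"tz":0.3,"wx":0,"wy":0,"wz":0,"gripper":1},
    {"tx":0.21,"ty":0.6,"tz":0.24,"wx":0,"wy":0,"wz":0,"gripper":1},
  ],
)

```text
clock: 55.82
position: [0.6648, 0.0072, 0.0909]
tool_rot: [-0.0, 0.815, 0.579, 0.001]
contact_force: [-0.3, -1.2, 0.1]
grip_width: 0.0004
```

Emit:
carry_out(
  targets=[
    {"tx":0.22,"ty":0.63,"tz":0.17,"wx":0,"wy":0,"wz":0,"gripper":1},
    {"tx":0.22,"ty":0.63,"tz":0.12,"wx":0,"wy":0,"wz":0,"gripper":1},
    {"tx":0.2,"ty":0.57,"tz":0.05,"wx":0,"wy":0,"wz":0,"gripper":1},
    {"tx":0.2,"ty":0.57,"tz":0,"wx":0,"wy":0,"wz":0,"gripper":1},
    {"tx":0.2,"ty":0.57,"tz":0,"wx":0,"wy":0,"wz":0,"gripper":1},
    {"tx":0.13,"ty":0.37,"tz":0,"wx":0,"wy":0,"wz":0,"gripper":1},
    {"tx":0,"ty":0,"tz":0,"wx":0,"wy":0,"wz":0,"gripper":1},
    {"tx":0,"ty":0,"tz":4,"wx":0,"wy":0,"wz":0,"gripper":1},
    {"tx":0,"ty":0,"tz":5,"wx":0,"wy":0,"wz":0,"gripper":1},
    {"tx":0,"ty":0,"tz":5,"wx":0,"wy":0,"wz":0,"gripper":1},
  ],
)

```text
clock: 57.08
position: [0.676, 0.0393, 0.2354]
tool_rot: [0.0, 0.816, 0.578, 0.0]
contact_force: [0.1, 0.3, 0.4]
grip_width: 0.0004
```

Emit:
carry_out(
  targets=[
    {"tx":-3,"ty":0,"tz":4,"wx":0,"wy":0,"wz":0,"gripper":1},
    {"tx":-4,"ty":0,"tz":4,"wx":0,"wy":0,"wz":0,"gripper":1},
    {"tx":-4,"ty":0,"tz":2,"wx":0,"wy":0,"wz":0,"gripper":1},
    {"tx":-4,"ty":0,"tz":0,"wx":0,"wy":0,"wz":0,"gripper":1},
    {"tx":0,"ty":0,"tz":0,"wx":0,"wy":0,"wz":0,"gripper":1},
    {"tx":0,"ty":0,"tz":0,"wx":0,"wy":0,"wz":0,"gripper":1},
  ],
)

```text
clock: 57.82
position: [0.5269, 0.0399, 0.3343]
tool_rot: [0.0, 0.816, 0.579, 0.001]
contact_force: [1.3, -0.2, 0.8]
grip_width: 0.0004
```

```bash
python3 - <<'E'
from meas import *
print(pose()[1],get_obs()["qpos"].round(2))
for n in("scene","side"):
    c=cam(n); save(c,f"zz_{n}.png"); tops(c,lo=.052,hi=.067,box=(.3,.6,-.45,-.1),zp=.06)
    save(c,f"zc_{n}.png",(330,150,430,250) if n=="scene" else (290,140,390,220),6)
E
```

```text
[0.52688551 0.0399016  0.33428523] [-0.78  0.16  0.73  1.79 -0.12  1.23 -0.35]
[158. 229.] 291 z med 0.059 rect ((386.55682373046875, -358.1302795410156), (57.04314041137695, 61.493812561035156), 45.29808807373047)
[218. 230.] 265 z med 0.0594 rect ((484.66259765625, -263.1100769042969), (55.447532653808594, 61.64993667602539), 43.94757080078125)
[317. 250.] 153 z med 0.0578 rect ((478.18603515625, -269.4221496582031), (61.550453186035156, 55.37301254272461), 45.412532806396484)
[292. 282.] 199 z med 0.0577 rect ((380.7147216796875, -365.3271484375), (60.16295623779297, 57.09518814086914), 43.49728012084961)
```

View pics/zz_scene.png

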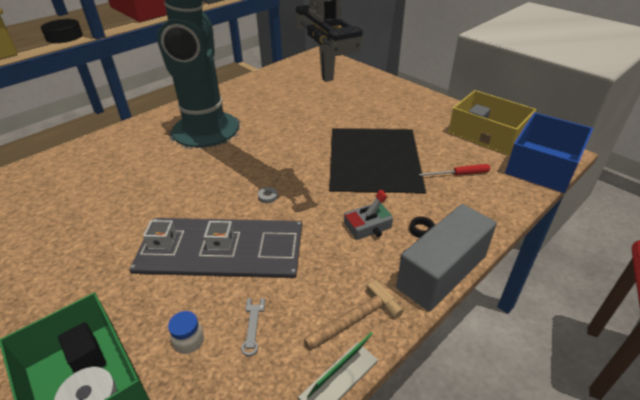

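View pics/zz_side.png

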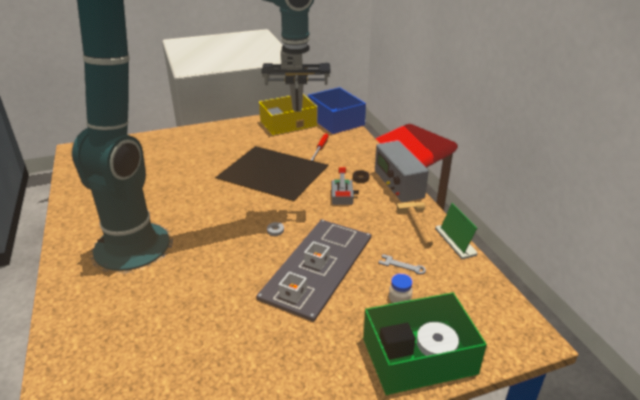

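View pics/zc_scene.png

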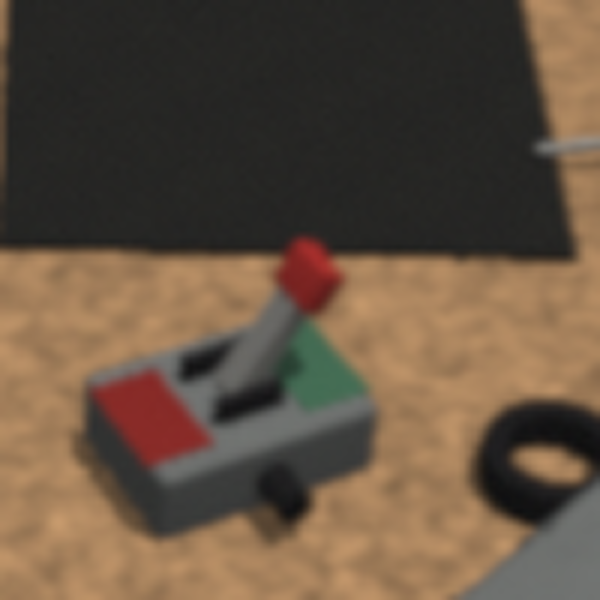

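The lever leans over green, both housings sit in bays 2 and 3, the mat is empty, and the other items are where they were. Handing in.

```bash
python3 -c "
from workcell import job_done, get_obs
print(get_obs()['contact_force']); print(job_done())"
```

```text
[-0.42562932  0.13666676  0.94752657]
the job is handed in; nothing more can be done
None
```

The job is done and handed in at about 58 s. I switched the lever off, turned the two housings that were present and stood them open side up in bays 2 and 3, then put the lever back to on.

- **Method:** I turned each housing in two quarter-turns, resting it on its side in its bay between them. Because the wrist was near a joint limit at the mat, I first carried the second housing to bay 2 still open side down.
- **Disturbance:** While I was working on the second housing, the first one was knocked about 4–5 cm out of bay 3. It stayed upright, and I put it back before turning the lever on.
- **Housing checks:** The last wrist-camera view put the rims about 3 mm (bay 3) and 4 mm (bay 2) from the bay centres, against 12 mm of margin. Their edges were parallel to the outlines.
- **Other checks:** The lever leans over the green field, the mat is empty, and the other tools and parts look unmoved. The robot was touching nothing when I handed in.
- **Disagreement:** The cameras differed by several mm. In the last pictures the scene and side views differ by up to about 9 mm on the housing centres. They likely see part of the walls as well as the rim, so I relied on the wrist view. The scene and wrist views also differed by about 3 mm on the bay centres.
- **Refused moves:** My first two move calls were refused because the rows left out some fields. They moved nothing.

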